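# Put up the cheese display shelf and stock it

### The job

Put up the little display shelf: lift the two steel brackets off the parking rail, hook one into the slot of each upright of the stand and press it down until the catch springs out over it. Then lay the wooden shelf board level on the two brackets, centred and with its lip to the front, and set every small brick-shaped cheese and butter block from the front of the deck (two or three of them; not the wedges) on the board.

Things in the scene. Friction and masses are not known exactly. Their poses are not given: they have to be found in the camera images.
- bracket_a_grip (a point): First shelf bracket, dark steel, 0.25 kg, hung at the start on the rail, arm pointing level to its -x (towards the robot); y across, z up. Grip here, from above: mid-thickness in the arm, 14 mm under its top edge, 55 mm before the back plate's rear face. Arm 10 mm thick (y), 30 mm tall, its end 40 mm ahead of this point. It may droop 0.04 rad where it hangs
- bracket_a_hook (a point): Lower tip of this bracket's hook, 65 mm behind (+x of) and 32 mm below its grip point. Back plate: 36 mm wide, 6 mm thick, from 76 mm below to 14 mm above the grip point. From its rear face a neck 8 mm wide and 8 mm tall runs back 7 mm to the down-turned hook, 8 mm wide, 6 mm thick, whose tip is 10 mm below the neck's underside
- bracket_b_grip (a point): Second shelf bracket, the same as the first
- bracket_b_hook (a point): Its hook's lower tip, as on the first
- rail_top (a point): Middle of the top edge of the fixed parking rail, an upright steel plate 6 mm thick, 200 mm long (y), 105 mm tall; x points through it, away from the brackets' arms. End strips stand 13 mm higher. The hooks reach 10 mm down behind this edge: lift a bracket over 12 mm (better 25) straight up, then draw it away
- seat_left (a point): Where a bracket's grip point is when locked home in the stand's left (+y) upright; x into the upright, z up. Hook in with the grip point 14 mm (11 to 17) higher than this, push in till the back plate is flush on the upright (pushing the catch in too), then press down 14 mm; that takes up to 10 N, and the catch springs out over the plate's top edge. Either bracket fits either upright
- seat_right (a point): The same for the right (-y) upright, 180 mm from the left
- slot_left (a point): Middle of the lower edge of the left upright's slot, on its front face, 55 mm behind (+x of) and 22 mm below seat_left; axes as there. Slot 13 mm wide (y), 26 mm tall, right through the 6 mm thick, 44 mm wide upright, whose top is 56 mm above this point. A locked bracket's neck rests on this edge, its hook behind it
- slot_right (a point): The same for the right upright
- catch_left (a joint): Spring catch above the left slot: 0 m sprung out, standing 5 mm proud of the upright, its underside 38 mm above slot_left; up to 0.006 m when a back plate pushes it in (about 5 N). Reads 0 also with no bracket there
- catch_right (a joint): The same for the right upright
- shelf_grip (a point): Pale wooden shelf board, 0.4 kg, flat on the deck at the start: slab 100 mm deep (x), 280 long (y), 12 thick, with a lip 12 mm thick and 34 mm tall above the slab along its front (-x) edge. Grip the lip here, across x: middle of the lip's length and thickness, 30 mm above the slab's underside. The slab's rear edge is 94 mm to +x of this point
- shelf_seat (a point): Where shelf_grip is when the shelf lies properly on both locked brackets, lip to the front; axes as for seat_left. The slab's underside is then on the arms' top edges, 30 mm below this point, and its rear edge 12 mm in front of the uprights. As brackets droop, it may rest up to 6 mm lower and tilt 0.05 rad
- shelf_floor (a point): Middle of the slab's upper face behind the lip (88 x 280 mm clear), on that face; moves with the shelf, axes as for shelf_grip. The goods stand on it
- smoked_brick_mid (a point): Centre of a small brown brick-shaped cheese, rough-edged, about 50 (x) x 79 (y) x 36 (z) mm, 0.24 kg; may be absent
- stagionato_brick_mid (a point): Centre of a small crumbly yellow brick-shaped cheese, rough-edged, about 54 (x) x 89 (y) x 38 (z) mm, 0.24 kg; may be absent
- butter_piece_mid (a point): Centre of a small smooth yellow butter block, 45 (x) x 63 (y) x 22 (z) mm, 0.06 kg; may be absent

How it is judged:
By the outcome, as a careful person would: the job done as asked, in the order asked, and still so for the second after the job is handed in, with the robot touching nothing.
Of smoked_brick, stagionato_brick, butter_piece only 2 to 3 are there at a start; the rules pass over those that are not, and their reading is None.
At some moment in a run one of smoked_brick, butter_piece may be knocked a few centimetres aside while the robot is not near it.
It also fails if it takes over 210 s, if anything falls off the work surface, if the arm or the gripper's body presses on something with over 40 N, if the wrist force passes 120 N, or if a joint passes its speed limit or range.

### The arm

A 6-joint arm with a two-finger parallel gripper is mounted at the origin on a cart in front of the work surface, level with it; the furniture and walls round the work are solid. World frame = base frame: x ahead of the robot, y to its left, z up, the work surface at z = 0. Lengths are in mm, angles in rad, forces in N, time in s.
With the tool pointing down it reaches from about 275 to 875 mm from the base axis. Payload 12.5 kg.
Tool frame: the origin (TCP) lies at the very end of the fingers, on their centre line; the grasp point (between the pads) lies 19 mm behind it (env.pinch_z is the distance from the TCP to the grasp point, in mm); z points along the fingers, y is the line along which they close (so a half turn about z gives the same grasp; the last joint's range is limited). The gripper opens to 85 mm and grips with 20 to 120 N. Pads are 22 mm wide; open, the fingers measure 114 mm over their backs; the gripper's body (76 mm by 85 mm) begins 54 mm behind the grasp point. The pads swing forward as they close: fully open they stand 13 mm farther back than shut.
Start: joints at [1.144, 0.351, 1.652, -0, 1.139, -0.085], TCP at [184.319, 518.18, 231.29] pointing down, gripper open.
Joint ranges: [-2.75, 2.75], [-0.79, 2.1], [0.01, 2.65], [-1.57, 4.71], [0.07, 3.14], [-2.87, 2.87]. Speed limits (rad/s): [2.22, 2.22, 2.79, 3.14, 3.14, 3.14].

### API

Orientations are given as a 3x3 rotation matrix whose columns are the frame's x, y, z axes.
In Python, from plant import env, vision, job gives the robot as it stands.
- The arm moves only by the shell command python3 -m handwheel 'ROWS'. ROWS is JSON, a list of rows, each a list of 5 numbers: the shift along the tool's x, y, z in cm, then the turn about the tool's z in degrees, then the finger opening in cm, from 0 to 8.54. In form: [[dx, dy, dz, twist, claw], ...]. A call has 1 to 8 rows; each row is the pose to reach, as a shift and turn from the pose commanded when the call began, along the tool's axes at that moment; what a row does not reach only later rows make up. A row lasts 1/10 s, in which the tool goes at most 50 mm and 8.59 degrees, less where a joint would pass 70% of its speed; a pose out of reach is approached as far as the arm can. A call with a gripper value outside its range is refused whole. The fingers move at their own pace and stop on an object; the grip force is fixed at half the most. Time passes only in rows, so rows that repeat a pose let the fingers close. It gives the time, the measured TCP pose, the force, the opening and the grip force at its end, in the units of the state.
- env.get_obs(): the state, without advancing time (a new reading comes with each control period).
- vision.grab_frame(name): name is "side" or "top"; returns the picture (420x560x3 uint8, blue, green, red); there is no depth.
- vision.camera_model(name): a dict with "fx", "fy", "cx", "cy" (pixels), "origin" and "orientation" of the camera in the world. Camera axes: x right, y down, z forward; pixel columns grow to the right and rows downward; lengths in mm; the calibration is good to about 2 mm. A picture is of the moment at which its call begins. camera_model takes no time and is no camera call.
- job.sign_off(): hands the job in; it is judged then, once.
Trained networks look in the newest picture that a camera, given by its name, has taken for a name from the list of things; names that differ only in an ending like _2 or _b are one class to them, and where a whole thing is asked for, a point or a joint stands for the part that bears it (a point fixed in the world has none). Each returns a list of dicts, best first, with "score" (0 to 1); they miss things now and then, are a little off and sometimes report something else, mostly with a low value. They report only what shows in the picture. A call takes as long as a camera call.
- vision.outline_of(camera, label): "pixels" (420x560 bool, what is visible of it).
- vision.mark_of(camera, label): "location" ([x, y, z] in mm, in world coordinates, good to about 4 mm: a listed point, or the origin of a listed thing).
The state is a dict: "clock": time; "q": joint angles; "qvel": joint speeds; "effort": joint torques, N m; "eef_pos": TCP position; "tcp_rot": TCP orientation; "contact_force": force on the tool from outside, world axes, zero at the start; "torque": the same for the moment, N m; "finger_gap": finger opening in mm; "gripper_force": force on a finger pad.
Only numpy, scipy, OpenCV 4.12 (cv2) and the standard library are available. Lean on these libraries where they do the work, as an engineer would, in place of code of your own. Each camera call takes 0.05 s, during which the arm holds its last target. There are 200 camera calls.

## Working session

There is one attempt and no reset: what is moved stays moved. The work goes in short steps, Python scripts to look and compute and a shell command to move; the robot and the scene stay as the last step left them, time stands still between calls to the robot, and variables do not carry over. Pictures are saved under pics/ and viewed, at most 14 in all, crops included, and the job is handed in when it is done.

```bash
ls; mkdir -p pics; cat > h.py <<'E'
import numpy as np, cv2
from plant import env, vision, job
def show(n,f,crop=None,s=1):
    im=vision.grab_frame(n)
    if crop: im=im[crop[1]:crop[3],crop[0]:crop[2]]
    cv2.imwrite(f'pics/{f}.png',cv2.resize(im,None,fx=s,fy=s)); 
def marks(cam,labels,k=2):
    for l in labels:
        for d in vision.mark_of(cam,l)[:k]: print(cam,l,round(d['score'],2),np.round(d['location'],1))
def proj(cam,p):
    m=vision.camera_model(cam); c=np.array(m['orientation']).T@(np.array(p)-m['origin'])
    return [m['fx']*c[0]/c[2]+m['cx'],m['fy']*c[1]/c[2]+m['cy']]
def delta(target):  # tool-frame cm from current TCP
    o=env.get_obs(); R=np.array(o['tcp_rot']); return np.round(R.T@(np.array(target)-o['eef_pos'])/10,2)
def st():
    o=env.get_obs(); R=np.array(o['tcp_rot']); print('t',round(o['clock'],2),'tcp',np.round(o['eef_pos'],1),'y',np.round(R[:,1],3),'z',np.round(R[:,2],3),'F',np.round(o['contact_force'],1),'gap',round(o['finger_gap'],1),'gf',round(o['gripper_force'],1),'q6',round(o['q'][5],2))
E
python3 - <<'E'
from h import *
st(); print(env.pinch_z)
a=vision.grab_frame('side');b=vision.grab_frame('top')
cv2.imwrite('pics/s0.png',a);cv2.imwrite('pics/t0.png',b)
for n in('side','top'):
    m=vision.camera_model(n);print(n,{k:np.round(v,2).tolist() for k,v in m.items()})
    marks(n,['bracket_a_grip','bracket_a_hook','rail_top','seat_left','seat_right','slot_left','slot_right','shelf_grip','shelf_seat','smoked_brick_mid','stagionato_brick_mid','butter_piece_mid'])
E
```

```text
pics
t 0.0 tcp [184.2 517.9 230.8] y [ 0.335  0.942 -0.001] z [-0.001 -0.001 -1.   ] F [-0.6  0.9  0.3] gap 85.6 gf 0.0 q6 -0.08
18.700000000000003
side {'fx': 489.72, 'fy': 489.72, 'cx': 271.2, 'cy': 209.01, 'origin': [565.25, 1133.75, 509.33], 'orientation': [[-1.0, 0.0, -0.03], [0.03, 0.34, -0.94], [0.01, -0.94, -0.34]]}
side bracket_a_grip 0.64 [596.8 -79.2 125.9]
side bracket_a_hook 0.73 [662.  -75.7  93.8]
side rail_top 0.94 [ 664.6 -129.7  103.8]
side rail_top 0.38 [ 610.5 -184.2  130. ]
side seat_left 0.64 [ 416.8 -151.2   24.7]
side seat_right 0.3 [658.5  93.3  89.3]
side seat_right 0.18 [ 612.8 -184.2  123.5]
side slot_right 0.91 [657.   94.7  90.6]
side shelf_grip 0.86 [ 418.1 -149.8   28.1]
side smoked_brick_mid 0.98 [375.4 193.4  17.8]
side smoked_brick_mid 0.68 [ 664.6 -130.9  107.9]
side stagionato_brick_mid 0.4 [598.5 -78.8 129. ]
side butter_piece_mid 0.68 [427.5 115.2  11.3]
side butter_piece_mid 0.48 [ 469.9 -154.4   10.6]
top {'fx': 483.01, 'fy': 483.01, 'cx': 269.52, 'cy': 216.57, 'origin': [286.93, 47.57, 1387.15], 'orientation': [[-0.01, -0.98, 0.19], [-1.0, 0.0, -0.02], [0.02, -0.19, -0.98]]}
top bracket_a_grip 0.69 [600.7 -85.8 125.1]
top bracket_a_hook 0.64 [665.5 -73.7  99.3]
top bracket_a_hook 0.31 [ 666.  -130.6  104.6]
top rail_top 0.62 [ 664.1 -129.6  104.7]
top seat_left 0.61 [594.8 269.3 110.1]
top seat_left 0.31 [ 661.8 -132.3  100.9]
top seat_right 0.72 [604.2  88.6 113.2]
top slot_left 0.94 [651.  272.7  90.1]
top slot_right 0.56 [655.8  92.8  92.5]
top shelf_grip 0.59 [ 421.8 -152.8   32.4]
top smoked_brick_mid 0.97 [373.9 195.   15.6]
top smoked_brick_mid 0.66 [667.1 -70.5 100.2]
top butter_piece_mid 0.8 [427.5 115.1  10.3]
```

View pics/s0.png

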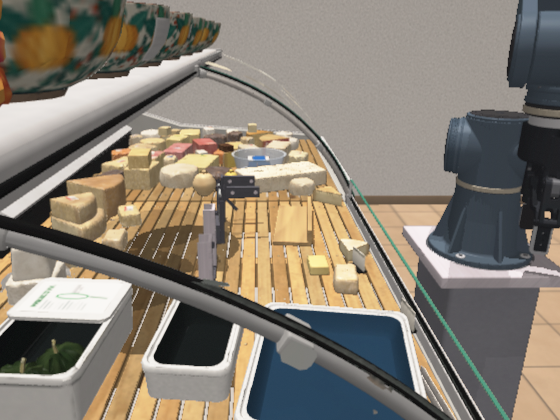

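View pics/t0.png

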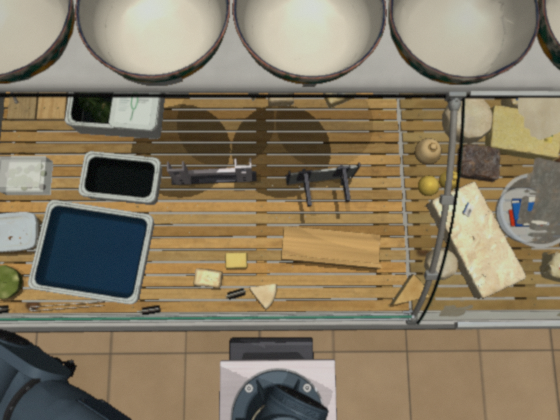

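The side view shows brackets on the rail at about (235,185), the stand at (208,240), the board at (295,220), and two small blocks at (318,265) and (345,277). In the top view the rail is at (323,177), the stand at (210,175), the board at (330,248), the blocks at (208,278) and (236,260), and wedges at (262,295) and (407,290).

```bash
cat >> h.py <<'E'
def rayplane(cam,uv,z):
    m=vision.camera_model(cam); d=np.array(m['orientation'])@[(uv[0]-m['cx'])/m['fx'],(uv[1]-m['cy'])/m['fy'],1]
    o=np.array(m['origin']); return o+d*(z-o[2])/d[2]
def rect(cam,label,z,k=1):
    out=[]
    for d in vision.outline_of(cam,label)[:k]:
        v,u=np.nonzero(d['pixels']); P=np.array([rayplane(cam,(a,b),z)[:2] for a,b in zip(u,v)],np.float32)
        r=cv2.minAreaRect(P); c=cv2.boxPoints(r); e=c[1]-c[0]; f=c[2]-c[1]; l=e if np.hypot(*e)>np.hypot(*f) else f
        if l[1]<0:l=-l
        print(cam,label,round(d['score'],2),len(u),'ctr',np.round(r[0],1),'size',np.round(r[1],1),'long-axis yaw from +y (deg,ccw)',round(np.degrees(np.arctan2(-l[0],l[1])),1),'px',u.min(),v.min(),u.max(),v.max())
E
python3 - <<'E'
from h import *
vision.grab_frame('top')
rect('top','shelf_grip',12);rect('top','smoked_brick_mid',36,2);rect('top','butter_piece_mid',22);rect('top','stagionato_brick_mid',38)
rect('top','bracket_a_grip',140,3)
rect('top','catch_left',130,3)
for i in range(3):
    for c in('top','side'):
        vision.grab_frame(c)
        marks(c,['bracket_a_grip','bracket_b_grip','seat_left','seat_right','slot_left','slot_right'],3)
im=vision.grab_frame('top')[140:320,150:420]
cv2.imwrite('pics/t1.png',cv2.resize(im,None,fx=2.9,fy=2.9,interpolation=cv2.INTER_CUBIC))
im=vision.grab_frame('side')[150:300,160:380]
cv2.imwrite('pics/s1.png',cv2.resize(im,None,fx=3.6,fy=3.6,interpolation=cv2.INTER_CUBIC))
E
```

```text
Traceback (most recent call last):
  File "h.py", line 23, in rect
    v,u=np.nonzero(d['pixels']); P=np.array([rayplane(cam,(a,b),z)[:2] for a,b in zip(u,v)],np.float32)
                                             ~~~~~~~~^^^^^^^^^^^^^
  File "h.py", line 18, in rayplane
    m=vision.camera_model(cam); d=np.array(m['orientation'])@[(uv[0]-m['cx'])/m['fx'],(uv[1]-m['cy'])/m['fy'],1]
ValueError: time passes only in moves, steps and waits
```

```bash
sed -i "s/vision.camera_model(cam)/model(cam)/" h.py; sed -i "2a import functools\nmodel=functools.cache(lambda c: vision.camera_model(c))" h.py
python3 - <<'E'
from h import *
vision.grab_frame('top')
rect('top','shelf_grip',12);rect('top','smoked_brick_mid',36,2);rect('top','butter_piece_mid',22);rect('top','stagionato_brick_mid',38)
rect('top','bracket_a_grip',140,3)
rect('top','catch_left',130,3)
for i in range(3):
    for c in('top','side'):
        vision.grab_frame(c)
        marks(c,['bracket_a_grip','bracket_b_grip','seat_left','seat_right','slot_left','slot_right'],3)
im=vision.grab_frame('top')[140:320,150:420]
cv2.imwrite('pics/t1.png',cv2.resize(im,None,fx=2.9,fy=2.9,interpolation=cv2.INTER_CUBIC))
im=vision.grab_frame('side')[150:300,160:380]
cv2.imwrite('pics/s1.png',cv2.resize(im,None,fx=3.6,fy=3.6,interpolation=cv2.INTER_CUBIC))
E
```

```text
top shelf_grip 0.66 3433 ctr [ 464.3 -159.7] size [289.8 103.5] long-axis yaw from +y (deg,ccw) -5.6 px 281 226 381 268
top smoked_brick_mid 0.95 465 ctr [375.7 192.6] size [75.9 50.3] long-axis yaw from +y (deg,ccw) -5.5 px 193 268 221 287
top butter_piece_mid 0.7 329 ctr [424.9 115.1] size [59.6 42.4] long-axis yaw from +y (deg,ccw) -0.3 px 225 253 246 268
top bracket_a_grip 0.58 238 ctr [605.7 -71.5] size [99.  35.5] long-axis yaw from +y (deg,ccw) -89.5 px 297 170 311 206
top bracket_a_grip 0.6 [ 612.2 -183.7  127.9]
top bracket_a_grip 0.59 [599.6 -82.9 127.3]
top bracket_b_grip 0.5 [ 611.2 -184.9  129.8]
top bracket_b_grip 0.49 [656.8  93.7  89.9]
top seat_left 0.56 [593.9 267.8 109.8]
top seat_right 0.52 [656.5  89.1  89.5]
top slot_left 0.81 [651.5 270.4  89.7]
top slot_right 0.64 [659.3  94.8  91.1]
side bracket_a_grip 0.96 [595.3 -76.5 127.1]
side bracket_b_grip 0.66 [ 609.7 -187.7  125.7]
side seat_left 0.62 [648.7 269.8  92.7]
side seat_right 0.57 [ 468.5 -153.7   13.8]
side slot_left 0.68 [647.8 271.7  90.2]
side slot_left 0.43 [376.1 197.5  18.9]
side slot_right 0.96 [65
[... 545 characters left out ...]
 0.41 [ 416.4 -151.7   27.7]
top bracket_a_grip 0.51 [602.5 -82.3 124.1]
top bracket_a_grip 0.28 [650.  271.1  90. ]
top bracket_b_grip 0.87 [ 611.8 -184.4  127.8]
top seat_left 0.81 [592.9 271.4 111.1]
top seat_left 0.57 [373.9 197.6  17.6]
top seat_right 0.77 [605.5  89.6 113.1]
top slot_left 0.82 [648.4 273.7  89.7]
top slot_left 0.55 [ 679.2 -174.6   99.1]
top slot_right 0.85 [656.9  92.8  89.5]
top slot_right 0.36 [667.6 -69.8  96.3]
side bracket_a_grip 0.61 [596.7 -80.2 126.9]
side bracket_b_grip 0.56 [ 609.7 -185.2  127.1]
side seat_right 0.55 [659.9 -74.1  94.1]
side slot_left 0.68 [652.2 269.8  92. ]
side slot_left 0.32 [ 416.8 -151.3   28.5]
side slot_right 0.72 [659.8  93.4  86.8]
```

View pics/t1.png

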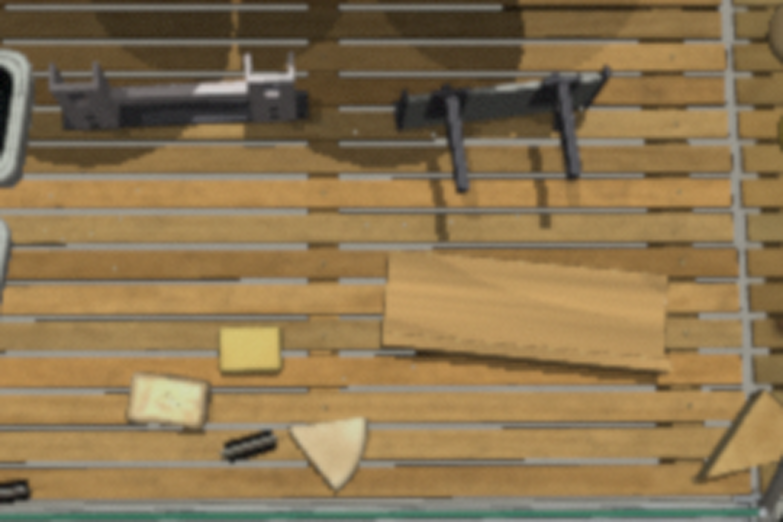

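View pics/s1.png

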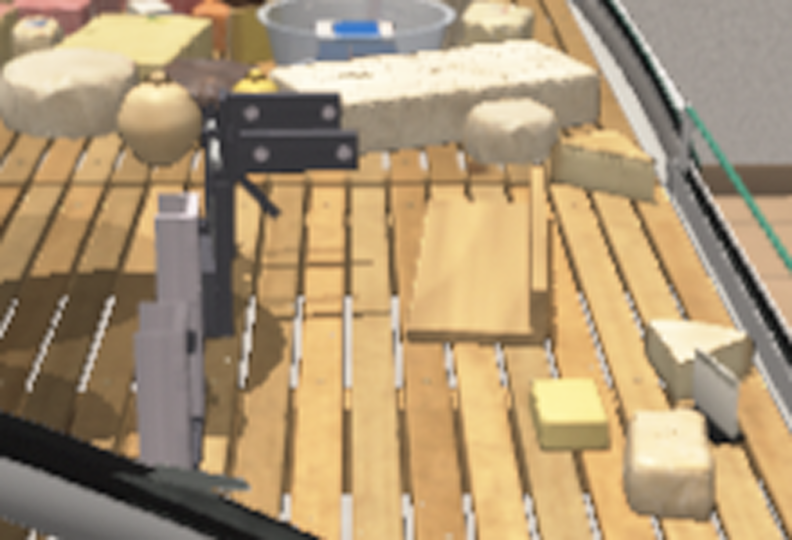

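The top crop shows the smoked brick at (168,401), butter (250,348), a standing price tag (249,445), the bracket arms at (455,140) and (565,130), and the rail turned about 7°. The side crop shows the lip standing at the board's front edge (540,240). Stagionato looks absent.

I'll take bracket a first.

```bash
cat >> h.py <<'E'
def go(x,y,z,yaw=None):
    "shift cm & twist deg to bring TCP to xyz with tool y axis at yaw deg ccw from +y"
    o=env.get_obs(); R=np.array(o['tcp_rot']); w=np.degrees(np.arctan2(-R[0,1],R[1,1])); d=delta((x,y,z))
    tw=0 if yaw is None else -(((yaw-w)+90)%180-90)
    print('from',np.round(o['eef_pos'],1),'yaw',round(w,1),'d',d,'twist',round(tw,1),'rows',round(np.linalg.norm(d)/5,1))
E
python3 - <<'E'
from h import *
for z in (300,400,500): print(z,rayplane('top',(300,95),z)[:2],rayplane('side',(100,140),z)[:2])
print(rayplane('top',(300,318),0),rayplane('top',(300,318),200))
go(598.7,-81,215,7.2)
E
```

```text
300 [795.85208588 -51.52299865] [890.15571092 117.68058322]
400 [749.03962446 -42.40761048] [734.94142666 603.07330872]
500 [702.22716303 -33.29222231] [ 579.72714241 1088.46603421]
[264.1479314  -66.24887231   0.        ] [267.4327275  -49.83769611 200.        ]
from [184.3 518.2 231.3] yaw -19.6 d [-59.13 -42.56   1.63] twist -26.8 rows 14.6
```

```bash
python3 -m handwheel '[[-4,-2.9,0,-2,8.5],[-8,-5.8,0,-4,8.5],[-12,-8.7,0,-6,8.5],[-16,-11.6,0,-8,8.5],[-20,-14.5,0,-10,8.5],[-24,-17.4,0,-12,8.5],[-28,-20.3,0,-14,8.5],[-32,-23.2,0,-16,8.5]]'; python3 -c "
from h import *
go(598.7,-81,215,7.2)"
```

```text
clock: 4.75
eef_pos: [408.9, 190.5, 231.6]
tcp_rot: [[-0.998, 0.061, 0.001], [0.061, 0.998, 0.0], [-0.001, 0.0, -1.0]]
contact_force: [1.6, 0.6, -0.4]
finger_gap: 85.1
gripper_force: 0.0
from [408.9 190.5 231.6] yaw -3.5 d [-20.6  -25.94   1.67] twist -10.7 rows 6.6
```

```bash
python3 -m handwheel '[[-3,-3.7,0.3,-2,7],[-6,-7.5,0.6,-4,6],[-9,-11.2,0.9,-6,5],[-12,-15,1.2,-8,5],[-15,-18.8,1.5,-10,5],[-18,-22.5,1.6,-10.7,5],[-20.6,-25.9,1.7,-10.7,5],[-20.6,-25.9,1.7,-10.7,5]]'; python3 -c "
from h import *
for c in ('top','side'):
    vision.grab_frame(c); marks(c,['bracket_a_grip'],3)
show('side','s2',(180,100,340,220),5)
go(598.7,-81,108,7.2)"
```

```text
clock: 5.55
eef_pos: [599.2, -83.0, 213.6]
tcp_rot: [[-0.993, -0.12, 0.001], [-0.12, 0.993, -0.001], [-0.0, -0.001, -1.0]]
contact_force: [-1.4, 1.6, -0.6]
finger_gap: 49.9
gripper_force: 0.0
side bracket_a_grip 0.63 [591.8 -79.2 127.1]
from [597.  -78.  214.4] yaw 7.2 d [-0.13 -0.32 10.64] twist -0.0 rows 2.1
```

View pics/s2.png

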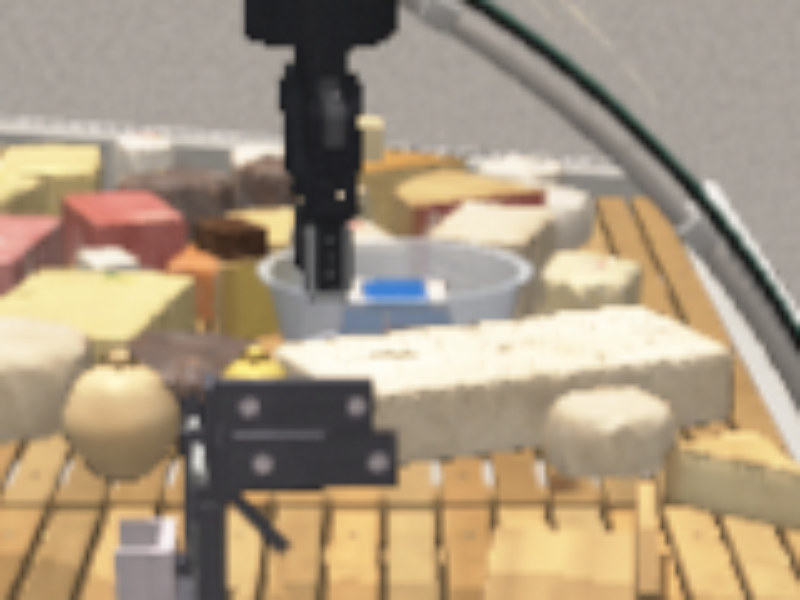

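```bash
python3 -m handwheel '[[0,0,4,0,4],[0,0,8,0,4],[0,0,10.6,0,4],[0,0,10.6,0,4],[0,0,10.6,0,4]]'; python3 -c "
from h import *
for c in ('top','side'):
    vision.grab_frame(c); marks(c,['bracket_a_grip','bracket_a_hook'],3)
go(598.7,-81,107.5,7.2)
show('top','t2',(260,140,380,230),6)"
```

```text
clock: 6.3
eef_pos: [597.7, -78.4, 109.3]
tcp_rot: [[-0.992, -0.125, 0.001], [-0.125, 0.992, -0.0], [-0.0, -0.0, -1.0]]
contact_force: [0.7, 0.6, 0.8]
finger_gap: 40.0
gripper_force: 0.0
side bracket_a_grip 0.88 [598.4 -79.1 128.9]
side bracket_a_hook 0.65 [427.8 116.9   9.3]
side bracket_a_hook 0.61 [ 417.8 -149.6   26.4]
side bracket_a_hook 0.58 [660.9 -73.6  92.2]
from [597.9 -79.1 109.4] yaw 7.1 d [-0.05 -0.2   0.2 ] twist -0.1 rows 0.1
```

View pics/t2.png

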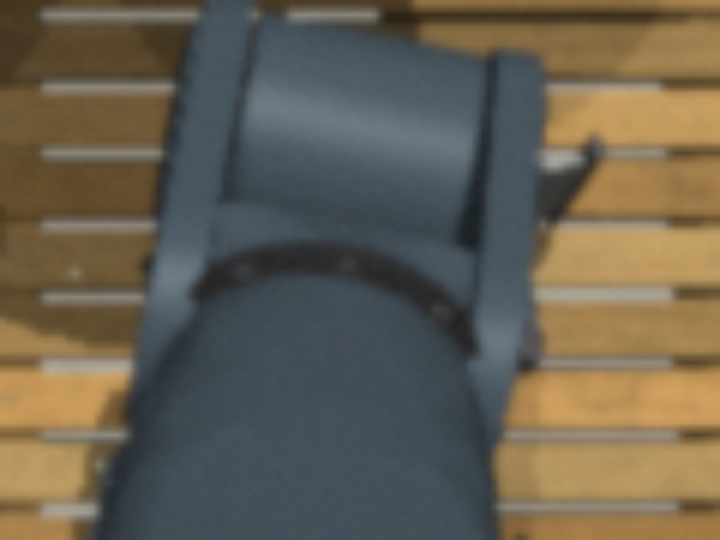

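The arm hides the work from the top camera, so close work relies on the side camera. Closing the grip now.

```bash
python3 -m handwheel '[[0,-0.1,0.2,0,4],[0,-0.1,0.2,0,0.5],[0,-0.1,0.2,0,0.5],[0,-0.1,0.2,0,0.5],[0,-0.1,0.2,0,0.5],[0,-0.1,0.2,0,0.5],[0,-0.1,0.2,0,0.5]]'; python3 -c "
from h import *
st()"
```

```text
clock: 7.35
eef_pos: [597.5, -80.0, 106.3]
tcp_rot: [[-0.992, -0.124, -0.0], [-0.124, 0.992, 0.0], [0.0, 0.0, -1.0]]
contact_force: [-0.1, 0.3, -0.1]
finger_gap: 9.4
gripper_force: 61.1
t 7.35 tcp [597.5 -80.  106.3] y [-0.124  0.992  0.   ] z [-0.  0. -1.] F [-0.1  0.3 -0.1] gap 9.4 gf 61.1 q6 -1.91
```

```bash
python3 -m handwheel '[[0,0,-1.5,0,0.5],[0,0,-3,0,0.5],[0,0,-3.5,0,0.5],[2,0,-3.5,0,0.5],[5,0,-3.5,0,0.5],[6,0,-4,0,0.5],[6,0,-4,0,0.5]]'; python3 -c "
from h import *
st()
for i in range(3):
    vision.grab_frame('side'); marks('side',['bracket_a_grip','bracket_a_hook'],1)
go(535,266.5,130,3)
show('side','s3',(180,130,340,250),5)"
```

```text
clock: 8.05
eef_pos: [537.6, -87.7, 147.2]
tcp_rot: [[-0.992, -0.123, 0.001], [-0.123, 0.992, -0.0], [-0.001, -0.0, -1.0]]
contact_force: [0.0, 0.3, -1.7]
finger_gap: 9.0
gripper_force: 62.5
t 8.05 tcp [537.6 -87.7 147.2] y [-0.123  0.992 -0.   ] z [ 0.001 -0.    -1.   ] F [ 0.   0.3 -1.7] gap 9.0 gf 62.5 q6 -1.94
side bracket_a_grip 0.83 [536.7 -85.3 170.6]
side bracket_a_hook 0.68 [599.1 -79.2 136.2]
side bracket_a_grip 0.7 [536.2 -89.5 165.6]
side bracket_a_hook 0.85 [605.  -80.8 135.9]
side bracket_a_grip 0.82 [536.8 -87.4 168.4]
side bracket_a_hook 0.58 [600.5 -80.  132.4]
from [538.2 -87.4 146.1] yaw 7.1 d [-4.07 35.15  1.61] twist 4.1 rows 7.1
```

View pics/s3.png

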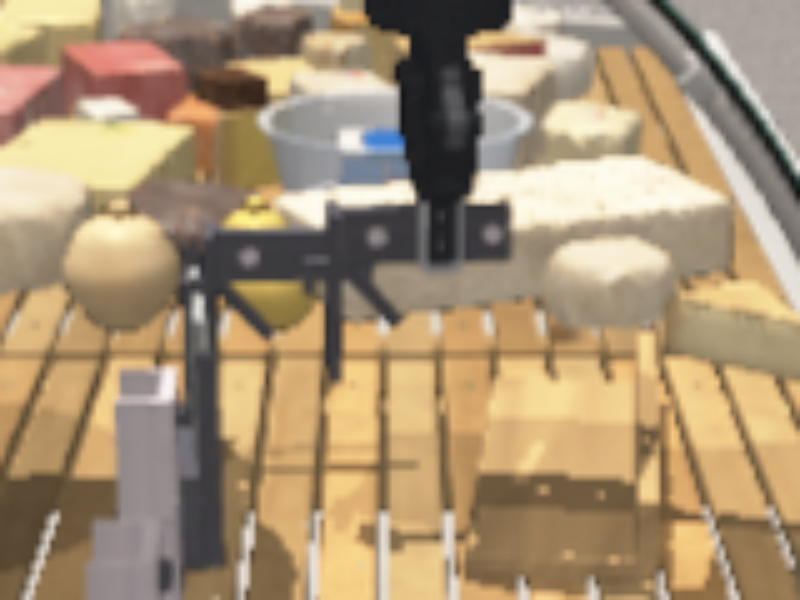

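The side crop shows the bracket hanging level in the fingers at (440,235), with the other one still on the rail. On to the left upright.

```bash
python3 -m handwheel '[[-0.5,4.5,0.3,1,0.5],[-1.2,9.5,0.6,2,0.5],[-1.8,14.5,0.8,3,0.5],[-2.4,19.5,1,4.1,0.5],[-3,24.5,1.2,4.1,0.5],[-3.6,29.5,1.4,4.1,0.5],[-4.1,34,1.6,4.1,0.5],[-4.1,35.2,1.6,4.1,0.5]]'; python3 -m handwheel '[[0,0,0,0,0.5],[0,0,0,0,0.5]]'; python3 -c "
from h import *
st()
for i in range(3):
    vision.grab_frame('side'); marks('side',['bracket_a_hook','slot_left','bracket_a_grip'],2)
    vision.grab_frame('top'); marks('top',['bracket_a_hook','slot_left'],2)
go(565.4,267.8,106,3)
show('side','s4',(140,160,300,280),5)"
```

```text
clock: 9.35
eef_pos: [534.5, 271.1, 129.9]
tcp_rot: [[-0.998, -0.056, 0.0], [-0.056, 0.998, 0.001], [-0.0, 0.001, -1.0]]
contact_force: [0.2, -1.0, -3.2]
finger_gap: 8.9
gripper_force: 62.4
clock: 9.55
eef_pos: [535.1, 266.3, 130.1]
tcp_rot: [[-0.999, -0.053, -0.0], [-0.053, 0.999, -0.0], [0.0, -0.0, -1.0]]
contact_force: [0.3, 0.3, -2.2]
finger_gap: 9.3
gripper_force: 62.4
t 9.55 tcp [535.1 266.3 130.1] y [-0.053  0.999 -0.   ] z [-0. -0. -1.] F [ 0.3  0.3 -2.2] gap 9.3 gf 62.4 q6 -1.24
side bracket_a_hook 0.66 [598.5 274.  118.2]
side slot_left 0.78 [646.1 271.5  93.6]
side bracket_a_grip 0.79 [535.6 267.1 151.8]
top slot_left 0.64 [649.5 269.9  89.9]
top slot_left 0.57 [ 420.2 -151.4   29.4]
side bracket_a_hook 0.81 [598.7 269.6 118.7]
side slot_left 0.87 [648.1 271.7  91.7]
side bracket_a_grip 0.59 [ 672.2 -177.9   92.8]
side bracket_a_grip 0.56 [533.9 266.5 149.3]
top slot_left 0.77 [650.5 272.3  91. ]
side bracket_a_hook 0.56 [596.5 269.1 118.1]
side slot_left 0.69 [652.8 270.8  91.8]
side bracket_a_grip 0.77 [533.4 268.7 150.3]
top slot_left 0.93 [649.8 271.5  89.9]
from [535.1 267.  130.3] yaw 3.0 d [-3.03 -0.07  2.43] twist 0.0 rows 0.8
```

View pics/s4.png

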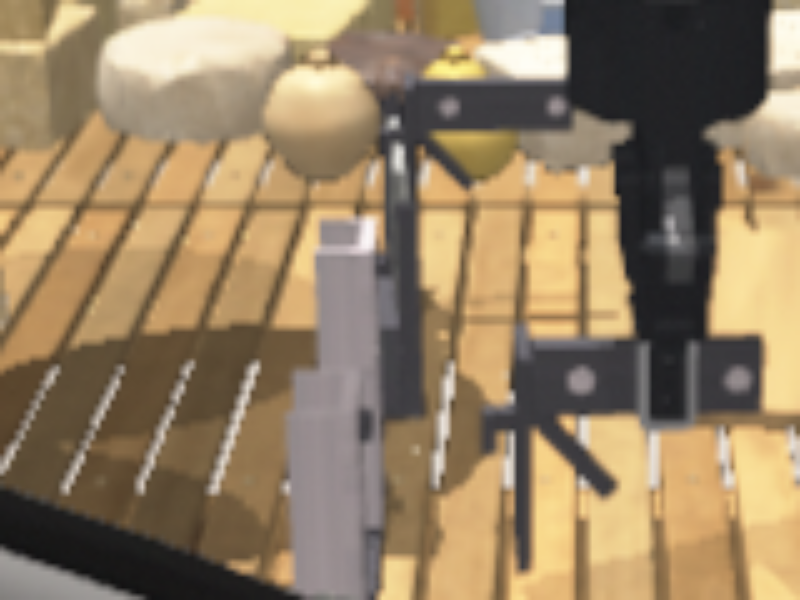

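The side crop shows the bracket level, with its hook at (490,425) facing the left upright at (345,450).

```bash
python3 -m handwheel '[[-1.5,0.05,1.2,0,0.5],[-3,0.05,2.37,0,0.5],[-3,0.05,2.37,0,0.5],[-3,0.05,2.37,0,0.5],[-4,0.1,2.37,0,0.5],[-4.8,0.15,2.37,0,0.5],[-4.8,0.15,2.37,0,0.5]]'; python3 -m handwheel '[[-0.4,0,0,0,0.5],[-0.7,0,0,0,0.5],[-0.7,0,0,0,0.5]]'; python3 -c "
from h import *
st()
go(595.4,269.3,106.6)
"
```

```text
clock: 11.35
eef_pos: [584.2, 271.1, 107.1]
tcp_rot: [[-0.999, -0.052, 0.001], [-0.052, 0.999, 0.0], [-0.002, 0.0, -1.0]]
contact_force: [-0.3, -0.3, -3.2]
finger_gap: 9.6
gripper_force: 62.4
clock: 11.65
eef_pos: [590.0, 271.3, 106.6]
tcp_rot: [[-0.999, -0.053, -0.0], [-0.053, 0.999, -0.0], [0.0, -0.0, -1.0]]
contact_force: [-2.2, -1.2, -0.1]
finger_gap: 9.2
gripper_force: 62.5
t 11.65 tcp [590.  271.3 106.6] y [-0.053  0.999 -0.   ] z [-0. -0. -1.] F [-2.2 -1.2 -0.1] gap 9.2 gf 62.5 q6 -1.26
from [590.  271.3 106.6] yaw 3.0 d [-0.53 -0.23 -0.  ] twist 0 rows 0.1
```

```bash
python3 -m handwheel '[[0,-0.2,0,0,0.5],[-0.3,-0.2,0,0,0.5],[-0.5,-0.2,0,0,0.5],[-0.5,-0.2,0,0,0.5]]'; python3 -m handwheel '[[-0.2,0,0,0,0.5],[-0.2,0,0,0,0.5]]';  python3 -c "
from h import *
vision.grab_frame('side'); marks('side',['bracket_a_hook','bracket_a_grip'],2)
show('side','s5',(160,200,280,290),6.5)"
```

```text
clock: 12.05
eef_pos: [594.0, 269.5, 106.4]
tcp_rot: [[-0.999, -0.052, -0.003], [-0.052, 0.999, -0.001], [0.003, -0.0, -1.0]]
contact_force: [-7.7, -0.7, 2.2]
finger_gap: 9.0
gripper_force: 63.1
clock: 12.25
eef_pos: [594.4, 269.6, 106.5]
tcp_rot: [[-0.999, -0.052, -0.007], [-0.052, 0.999, -0.001], [0.007, -0.001, -1.0]]
contact_force: [-18.2, -0.6, 8.6]
finger_gap: 9.4
gripper_force: 64.1
side bracket_a_hook 0.87 [657.3 268.9  94.2]
side bracket_a_grip 0.62 [592.8 267.7 128.3]
```

View pics/s5.png

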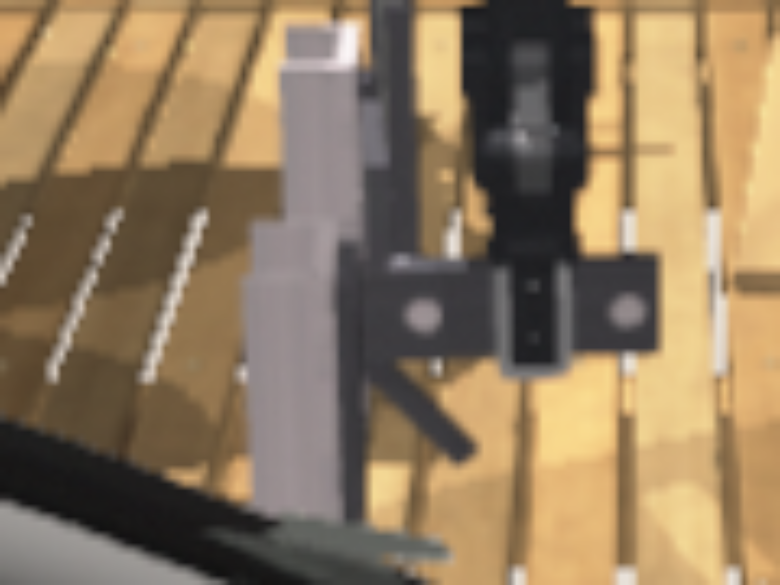

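The plate lies flush on the upright (355,380) with the hook inside. Pressing down.

```bash
python3 -m handwheel '[[0.1,0,0.3,0,0.5],[0.1,0,0.6,0,0.5],[0.1,0,0.9,0,0.5],[0.1,0,1.1,0,0.5],[0.1,0,1.1,0,0.5]]'; python3 -m handwheel '[[0,0,0.15,0,0.5],[0,0,0.3,0,0.5],[0,0,0.3,0,0.5]]'
```

```text
clock: 12.95
eef_pos: [594.3, 269.6, 95.2]
tcp_rot: [[-0.999, -0.053, -0.005], [-0.053, 0.999, -0.001], [0.005, -0.001, -1.0]]
contact_force: [-11.3, 0.1, 2.0]
finger_gap: 8.9
gripper_force: 63.3
clock: 13.25
eef_pos: [594.4, 269.6, 92.4]
tcp_rot: [[-0.999, -0.052, -0.004], [-0.052, 0.999, -0.001], [0.004, -0.0, -1.0]]
contact_force: [-11.8, 0.2, 3.3]
finger_gap: 9.1
gripper_force: 63.4
```

```bash
python3 -m handwheel '[[0,0,0.15,0,0.5],[0,0,0.25,0,0.5],[0,0,0.25,0,0.5]]'; python3 -m handwheel '[[0,0,0.1,0,0.5],[0,0,0.2,0,0.5],[0,0,0.2,0,0.5]]'
```

```text
clock: 13.55
eef_pos: [594.3, 269.8, 91.3]
tcp_rot: [[-0.999, -0.052, -0.004], [-0.052, 0.999, -0.001], [0.004, -0.0, -1.0]]
contact_force: [-18.3, -1.7, 15.5]
finger_gap: 9.4
gripper_force: 65.5
clock: 13.85
eef_pos: [594.2, 269.9, 91.0]
tcp_rot: [[-0.999, -0.052, -0.004], [-0.052, 0.999, -0.0], [0.004, -0.0, -1.0]]
contact_force: [-26.5, -3.7, 31.6]
finger_gap: 9.4
gripper_force: 68.0
```

```bash
python3 -m handwheel '[[0.1,0,-0.2,0,0.5],[0.15,0,-0.4,0,0.5],[0.15,0,-0.6,0,0.5],[0.15,0,-0.6,0,0.5]]'
```

```text
clock: 14.25
eef_pos: [594.1, 269.3, 93.2]
tcp_rot: [[-0.999, -0.053, -0.002], [-0.053, 0.999, -0.001], [0.002, -0.001, -1.0]]
contact_force: [-1.4, -0.2, -7.2]
finger_gap: 9.1
gripper_force: 61.3
```

```bash
python3 -m handwheel '[[0,0,-0.1,0,0.5],[0,0,-0.2,0,0.5],[0,0,-0.2,0,0.5]]'; python3 -c "
from h import *
show('side','s6',(160,200,280,290),6.5)"
```

```text
clock: 14.55
eef_pos: [594.3, 269.3, 95.1]
tcp_rot: [[-0.999, -0.053, -0.001], [-0.053, 0.999, -0.001], [0.001, -0.0, -1.0]]
contact_force: [1.5, -0.2, -19.4]
finger_gap: 9.1
gripper_force: 59.3
```

View pics/s6.png

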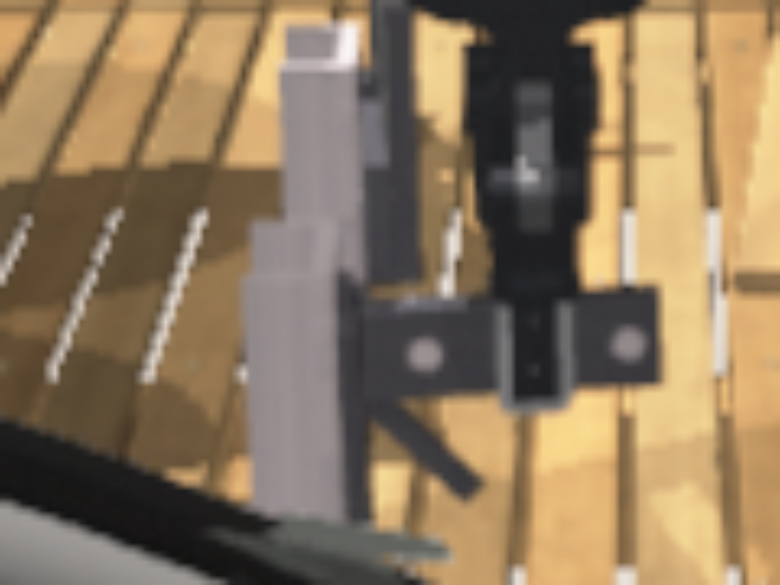

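```bash
python3 -m handwheel '[[0,0,0.3,0,0.5],[0,0,0.6,0,0.5],[0,0,0.6,0,0.5],[0,0,0.55,0,3],[0,0,0.55,0,5],[0,0,0.5,0,5]]'; python3 -m handwheel '[[0,0,-3,0,5],[0,0,-7,0,5],[0,0,-11,0,5],[3,0,-12,0,5],[6,-3,-12,0,5]]'; python3 -c "
from h import *
st()
vision.grab_frame('side'); marks('side',['bracket_a_grip','bracket_a_hook'],3)
vision.grab_frame('top'); marks('top',['bracket_a_grip','bracket_a_hook'],3)
show('side','s7',(140,150,300,270),5)
go(611.3,-184.6,215,7.2)"
```

```text
clock: 15.2
eef_pos: [595.6, 269.9, 92.3]
tcp_rot: [[-0.999, -0.053, 0.003], [-0.053, 0.999, 0.001], [-0.003, 0.001, -1.0]]
contact_force: [-0.7, 0.4, -1.2]
finger_gap: 49.6
gripper_force: 0.0
clock: 15.7
eef_pos: [536.8, 238.3, 213.7]
tcp_rot: [[-0.998, -0.055, 0.006], [-0.055, 0.999, 0.002], [-0.006, 0.002, -1.0]]
contact_force: [1.6, -0.9, -0.6]
finger_gap: 49.9
gripper_force: 0.0
t 15.7 tcp [536.8 238.3 213.7] y [-0.055  0.999  0.002] z [ 0.006  0.002 -1.   ] F [ 1.6 -0.9 -0.6] gap 49.9 gf 0.0 q6 -1.29
side bracket_a_grip 0.56 [592.8 271.9 110. ]
side bracket_a_hook 0.94 [657.2 273.4  79.9]
top bracket_a_grip 0.27 [ 465.9 -158.2    8.2]
from [537.2 236.9 211.3] yaw 3.0 d [ -5.18 -42.48  -0.38] twist -4.2 rows 8.6
```

View pics/s7.png

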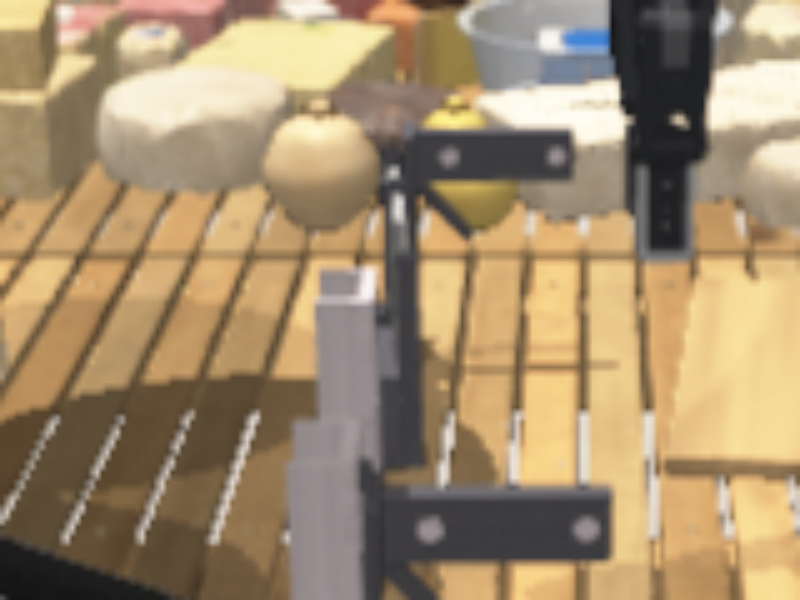

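The left bracket sits level in the stand (500,520), hook down behind the slot. Now bracket b.

```bash
python3 -m handwheel '[[0,-4.5,0,0,4],[0,-9.5,0,-1,4],[0,-14.5,0,-2,4],[-1,-19.5,0,-3,4],[-2,-24.5,0,-4.2,4],[-3,-29.5,-0.2,-4.2,4],[-4,-34.5,-0.4,-4.2,4],[-5,-39.5,-0.4,-4.2,4]]'; python3 -m handwheel '[[0,-1.5,0,0,4],[0,-3,0,0,4],[0,-3,0,0,4],[0,-3,0,0,4]]'; python3 -c "
from h import *
st()
vision.grab_frame('side'); marks('side',['bracket_b_grip','bracket_b_hook'],3)
go(611.3,-184.6,107,7.2)"
```

```text
clock: 16.85
eef_pos: [606.8, -152.7, 215.2]
tcp_rot: [[-0.992, -0.126, 0.001], [-0.126, 0.992, -0.0], [-0.001, -0.0, -1.0]]
contact_force: [0.7, -0.7, 0.7]
finger_gap: 39.8
gripper_force: 0.0
clock: 17.25
eef_pos: [609.5, -179.2, 215.0]
tcp_rot: [[-0.992, -0.126, -0.0], [-0.126, 0.992, 0.0], [0.0, 0.0, -1.0]]
contact_force: [-0.2, 0.4, 0.4]
finger_gap: 40.1
gripper_force: 0.0
t 17.25 tcp [ 609.5 -179.2  215. ] y [-0.126  0.992  0.   ] z [-0.  0. -1.] F [-0.2  0.4  0.4] gap 40.1 gf 0.0 q6 -2.06
side bracket_b_grip 0.74 [ 610.3 -184.6  125.2]
side bracket_b_hook 0.64 [ 672.7 -174.9   90.9]
from [ 609.5 -179.   215.3] yaw 7.3 d [-0.1  -0.58 10.83] twist 0.1 rows 2.2
```

```bash
python3 -m handwheel '[[-0.1,-0.6,3,0,4],[-0.1,-0.6,7,0,4],[-0.1,-0.6,10.8,0,4],[-0.1,-0.6,10.8,0,4],[-0.1,-0.6,10.8,0,4],[-0.1,-0.6,10.8,0,0.5],[-0.1,-0.6,10.8,0,0.5],[-0.1,-0.6,10.8,0,0.5]]'; python3 -m handwheel '[[0,0,0,0,0.5],[0,0,0,0,0.5],[0,0,0,0,0.5]]'
```

```text
clock: 18.2
eef_pos: [612.1, -186.3, 109.1]
tcp_rot: [[-0.992, -0.126, 0.003], [-0.126, 0.992, -0.001], [-0.003, -0.001, -1.0]]
contact_force: [-2.9, 0.2, 6.7]
finger_gap: 9.2
gripper_force: 62.1
clock: 18.5
eef_pos: [612.1, -186.3, 109.1]
tcp_rot: [[-0.992, -0.126, 0.003], [-0.126, 0.992, -0.001], [-0.003, -0.001, -1.0]]
contact_force: [-1.4, 1.0, 7.1]
finger_gap: 9.1
gripper_force: 62.1
```

```bash
python3 -m handwheel '[[0,0,-1.5,0,0.5],[0,0,-3,0,0.5],[0,0,-3.7,0,0.5],[2,0,-3.7,0,0.5],[5,0,-3.7,0,0.5],[7,0,-3.7,0,0.5],[7.3,0,-3.7,0,0.5],[7.3,0,-3.7,0,0.5]]'; python3 -c "
from h import *
st()
for i in range(3):
    vision.grab_frame('side'); marks('side',['bracket_b_grip','bracket_b_hook'],1)
go(540,87,130,3)
show('side','s8',(180,130,340,250),5)"
```

```text
clock: 19.3
eef_pos: [538.7, -195.5, 144.6]
tcp_rot: [[-0.992, -0.125, 0.0], [-0.125, 0.992, -0.0], [-0.0, -0.0, -1.0]]
contact_force: [0.7, 0.4, -2.5]
finger_gap: 9.1
gripper_force: 62.6
t 19.3 tcp [ 538.7 -195.5  144.6] y [-0.125  0.992 -0.   ] z [ 0. -0. -1.] F [ 0.7  0.4 -2.5] gap 9.1 gf 62.6 q6 -2.13
side bracket_b_grip 0.7 [ 536.2 -195.5  161.4]
side bracket_b_hook 0.73 [ 602.8 -189.3  127.7]
side bracket_b_grip 0.65 [ 538.4 -193.3  162.7]
side bracket_b_hook 0.93 [ 604.3 -185.1  126.2]
side bracket_b_grip 0.65 [ 538.9 -195.5  158.9]
side bracket_b_hook 0.9 [ 603.1 -185.6  128.4]
from [ 539.  -195.2  144. ] yaw 7.2 d [-3.66 27.98  1.4 ] twist 4.2 rows 5.7
```

View pics/s8.png

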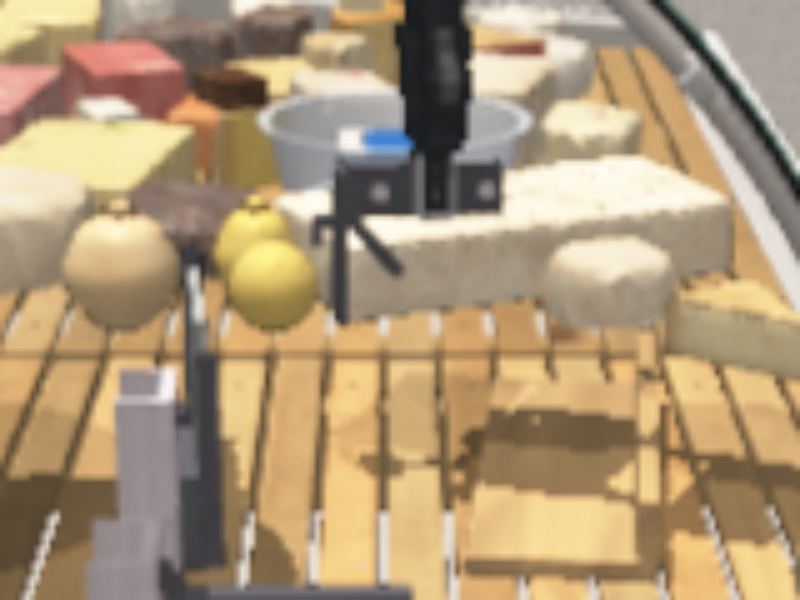

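The second bracket hangs about level in the fingers (430,185). Its grip point is roughly 4 mm lower relative to the fingers than the first one's was.

```bash
python3 -m handwheel '[[-0.5,4.5,0.3,1,0.5],[-1.2,9.5,0.6,2,0.5],[-1.8,14.5,0.8,3,0.5],[-2.4,19.5,1,4.2,0.5],[-3.2,24,1.2,4.2,0.5],[-3.7,28,1.4,4.2,0.5],[-3.7,28,1.4,4.2,0.5],[-3.7,28,1.4,4.2,0.5]]'; python3 -c "
from h import *
st()
for i in range(3):
    vision.grab_frame('side'); marks('side',['bracket_b_hook','slot_right','bracket_b_grip'],2)
    vision.grab_frame('top'); marks('top',['slot_right'],1)
go(573.5,87.9,110,3)
show('side','s9',(140,150,300,270),5)"
```

```text
clock: 20.6
eef_pos: [540.2, 87.8, 130.0]
tcp_rot: [[-0.999, -0.055, -0.0], [-0.055, 0.999, -0.0], [0.0, -0.0, -1.0]]
contact_force: [-0.6, -0.7, -2.4]
finger_gap: 9.1
gripper_force: 62.5
t 20.6 tcp [540.2  87.8 130. ] y [-0.055  0.999 -0.   ] z [-0. -0. -1.] F [-0.6 -0.7 -2.4] gap 9.1 gf 62.5 q6 -1.55
side bracket_b_hook 0.93 [603.2  90.2 113.7]
side slot_right 0.68 [656.   94.5  88.1]
side slot_right 0.58 [537.4  86.4 146.4]
side bracket_b_grip 0.82 [539.6  87.2 144.2]
top slot_right 0.91 [655.   93.   89.3]
side bracket_b_hook 0.81 [603.1  88.9 115.5]
side bracket_b_hook 0.41 [375.3 192.6  19.5]
side slot_right 0.57 [659.3  93.3  87.5]
side bracket_b_grip 0.65 [538.2  86.8 146.1]
top slot_right 0.87 [656.7  93.   89.1]
side bracket_b_hook 0.68 [601.3  91.7 112.2]
side slot_right 0.55 [661.1  91.6  88.4]
top slot_right 0.75 [656.6  90.8  90.3]
from [540.3  87.2 130.1] yaw 3.0 d [-3.32 -0.1   2.01] twist 0.0 rows 0.8
```

View pics/s9.png

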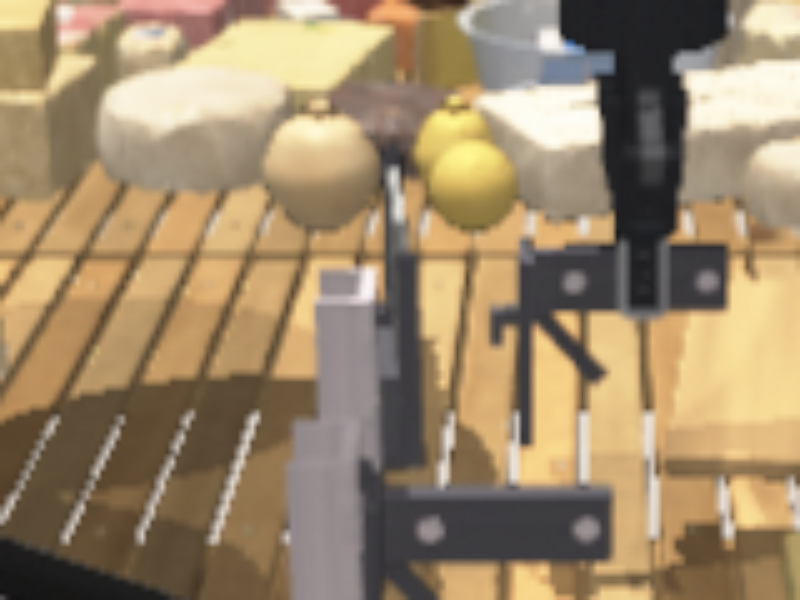

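The hook (495,320) faces the right upright (345,370), and heights and sideways line agree with the slot.

```bash
python3 -m handwheel '[[-1.5,-0.1,1.2,0,0.5],[-3,-0.1,2.05,0,0.5],[-3,-0.1,2.05,0,0.5],[-3,-0.1,2.05,0,0.5],[-4,-0.1,2.05,0,0.5],[-5,-0.1,2.05,0,0.5],[-5.3,-0.1,2.05,0,0.5],[-5.3,-0.1,2.05,0,0.5]]'; python3 -m handwheel '[[-0.3,0,0,0,0.5],[-0.5,0,0,0,0.5],[-0.5,0,0,0,0.5]]'
```

```text
clock: 22.35
eef_pos: [593.8, 89.0, 109.6]
tcp_rot: [[-0.999, -0.053, 0.0], [-0.053, 0.999, -0.0], [-0.0, -0.0, -1.0]]
contact_force: [-0.1, -0.3, -2.6]
finger_gap: 9.2
gripper_force: 62.5
clock: 22.65
eef_pos: [598.4, 89.2, 109.6]
tcp_rot: [[-0.999, -0.053, 0.0], [-0.053, 0.999, -0.0], [-0.0, -0.0, -1.0]]
contact_force: [0.6, -0.2, -2.6]
finger_gap: 9.1
gripper_force: 62.5
```

```bash
python3 -m handwheel '[[-0.3,0,0,0,0.5],[-0.5,0,0,0,0.5],[-0.5,0,0,0,0.5]]'; python3 -m handwheel '[[-0.2,0,0,0,0.5],[-0.3,0,0,0,0.5],[-0.3,0,0,0,0.5]]'
```

```text
clock: 22.95
eef_pos: [603.1, 89.5, 109.4]
tcp_rot: [[-0.999, -0.053, -0.001], [-0.053, 0.999, -0.0], [0.001, -0.0, -1.0]]
contact_force: [-3.3, -0.7, -1.5]
finger_gap: 9.1
gripper_force: 62.7
clock: 23.25
eef_pos: [604.7, 89.6, 109.4]
tcp_rot: [[-0.999, -0.053, -0.004], [-0.053, 0.999, -0.0], [0.004, 0.0, -1.0]]
contact_force: [-11.6, -1.1, 4.5]
finger_gap: 9.0
gripper_force: 63.7
```

```bash
python3 -m handwheel '[[-0.1,0,0,0,0.5],[-0.1,0,0.3,0,0.5],[-0.1,0,0.6,0,0.5],[-0.1,0,0.9,0,0.5],[-0.1,0,1.2,0,0.5],[-0.1,0,1.2,0,0.5]]'; python3 -m handwheel '[[0,0,0.15,0,0.5],[0,0,0.3,0,0.5],[0,0,0.3,0,0.5]]'; python3 -m handwheel '[[0,0,0.15,0,0.5],[0,0,0.2,0,0.5],[0,0,0.2,0,0.5]]'
```

```text
clock: 23.85
eef_pos: [604.8, 89.8, 96.9]
tcp_rot: [[-0.999, -0.053, -0.006], [-0.053, 0.999, -0.0], [0.006, 0.0, -1.0]]
contact_force: [-14.1, 0.6, 2.6]
finger_gap: 9.1
gripper_force: 63.5
clock: 24.15
eef_pos: [604.8, 89.8, 94.2]
tcp_rot: [[-0.999, -0.052, -0.006], [-0.052, 0.999, -0.0], [0.006, 0.0, -1.0]]
contact_force: [-15.2, -0.1, 7.1]
finger_gap: 9.1
gripper_force: 64.0
clock: 24.45
eef_pos: [604.8, 89.8, 94.0]
tcp_rot: [[-0.999, -0.053, -0.006], [-0.053, 0.999, -0.0], [0.006, 0.0, -1.0]]
contact_force: [-24.5, -0.8, 25.4]
finger_gap: 9.0
gripper_force: 67.0
```

```bash
python3 -m handwheel '[[0.15,0,-0.2,0,0.5],[0.2,0,-0.4,0,0.5],[0.2,0,-0.6,0,0.5],[0.2,0,-0.6,0,0.5]]'; python3 -m handwheel '[[0,0,-0.1,0,0.5],[0,0,-0.2,0,0.5],[0,0,-0.2,0,0.5]]'
```

```text
clock: 24.85
eef_pos: [604.7, 89.5, 97.5]
tcp_rot: [[-0.999, -0.053, -0.002], [-0.053, 0.999, -0.0], [0.002, -0.0, -1.0]]
contact_force: [-1.7, -0.2, -14.4]
finger_gap: 8.8
gripper_force: 60.2
clock: 25.15
eef_pos: [604.7, 89.6, 98.3]
tcp_rot: [[-0.999, -0.052, -0.002], [-0.052, 0.999, 0.0], [0.002, 0.0, -1.0]]
contact_force: [6.5, 2.2, -32.9]
finger_gap: 8.9
gripper_force: 58.5
```

Pulling up against 33 N doesn't free it, so the catch holds. Releasing and heading for the board.

```bash
python3 -m handwheel '[[0,0,0.2,0,0.5],[0,0,0.35,0,0.5],[0,0,0.35,0,0.5],[0,0,0.35,0,3],[0,0,0.35,0,5],[0,0,0.35,0,5]]'; python3 -m handwheel '[[0,0,-3,0,5],[0,0,-7,0,5],[0,0,-11,0,5],[3,-1,-12,5,5],[7,-4,-12,13,5],[10,-8,-12,21,5],[13,-12,-11,29,5],[15,-16,-9,37,5]]'; python3 -c "
from h import *
st()
go(419.5,-151.2,90,-95.6)
for i in range(2):
    for c in ('top','side'):
        vision.grab_frame(c); marks(c,['bracket_a_grip','bracket_a_hook','shelf_grip','shelf_floor'],2)
rect('top','shelf_grip',12)"
```

```text
clock: 25.75
eef_pos: [606.5, 89.6, 98.4]
tcp_rot: [[-0.999, -0.053, 0.003], [-0.053, 0.999, 0.0], [-0.003, 0.0, -1.0]]
contact_force: [0.0, -0.4, 0.2]
finger_gap: 49.9
gripper_force: 0.0
clock: 26.55
eef_pos: [463.6, -79.5, 188.8]
tcp_rot: [[-0.826, 0.563, 0.005], [0.563, 0.826, -0.001], [-0.005, 0.002, -1.0]]
contact_force: [1.9, -1.1, -0.4]
finger_gap: 49.7
gripper_force: 0.0
t 26.55 tcp [463.6 -79.5 188.8] y [0.563 0.826 0.002] z [ 0.005 -0.001 -1.   ] F [ 1.9 -1.1 -0.4] gap 49.7 gf 0.0 q6 -1.24
from [463.6 -79.5 188.8] yaw -34.3 d [-0.35 -8.43  9.87] twist 61.3 rows 2.6
top bracket_a_grip 0.6 [596.  266.1 108.5]
top bracket_a_hook 0.82 [662.4 275.   80.7]
side bracket_a_hook 0.71 [659.3 273.3  79.4]
side shelf_grip 0.97 [ 419.5 -154.4   25.8]
side shelf_floor 0.56 [ 472.5 -152.5   10.6]
top bracket_a_grip 0.81 [595.3 268.2 111.1]
top bracket_a_grip 0.73 [663.6 273.1  82.4]
top bracket_a_hook 0.82 [662.4 274.2  83.1]
top bracket_a_hook 0.63 [596.9 266.4 106.6]
top shelf_floor 0.5 [603.4  90.3 110.5]
side bracket_a_grip 0.68 [588.7 270.9 109.7]
side bracket_a_hook 0.85 [656.9 272.5  78.1]
side shelf_grip 0.59 [ 418.4 -153.4   27. ]
side shelf_floor 0.69 [ 469.2 -153.9   11.2]
top shelf_grip 0.94 916 ctr [ 462.4 -160.5] size [286.8 101.8] long-axis yaw from +y (deg,ccw) -4.9 px 282 226 381 268
```

```bash
python3 -m handwheel '[[0,-1,0,8,5],[0,-3,1,16,5],[-0.2,-5,2,24,5],[-0.3,-7,4,32,5],[-0.3,-8.4,6,40,5],[-0.3,-8.4,8,48,5],[-0.3,-8.4,8,56,5],[-0.3,-8.4,8,61.2,5]]'; python3 -m handwheel '[[0,0,0,0,5],[0,0,0,0,5]]'; python3 -c "
from h import *
st()
go(419.5,-151.5,15,-95.4)
for i in range(2):
    vision.grab_frame('side'); marks('side',['shelf_grip','shelf_floor'],1)
show('side','s10',(200,130,360,250),5)"
```

```text
clock: 28.4
eef_pos: [419.1, -149.5, 106.5]
tcp_rot: [[0.096, 0.995, -0.001], [0.995, -0.096, 0.001], [0.0, -0.001, -1.0]]
contact_force: [-0.1, 0.8, 1.2]
finger_gap: 49.8
gripper_force: 0.0
clock: 28.6
eef_pos: [419.5, -149.5, 107.2]
tcp_rot: [[0.088, 0.996, 0.0], [0.996, -0.088, -0.0], [-0.0, 0.0, -1.0]]
contact_force: [1.1, 0.4, 0.1]
finger_gap: 49.9
gripper_force: 0.0
t 28.6 tcp [ 419.5 -149.5  107.2] y [ 0.996 -0.088  0.   ] z [ 0. -0. -1.] F [1.1 0.4 0.1] gap 49.9 gf 0.0 q6 -0.36
from [ 419.5 -149.5  107.2] yaw -95.0 d [-0.2   0.01  9.22] twist 0.4 rows 1.8
side shelf_grip 0.92 [ 415.7 -153.6   25.9]
side shelf_floor 0.63 [ 469.2 -152.5   12.3]
side shelf_grip 0.77 [ 418.  -152.    26.6]
side shelf_floor 0.69 [ 470.5 -153.8   12.6]
```

View pics/s10.png

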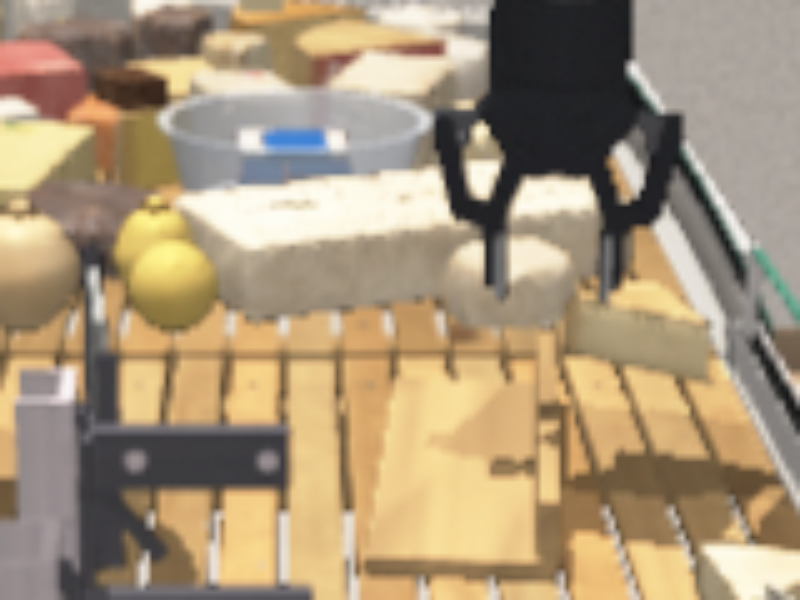

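The gripper straddles the lip line (550,400), fingers across x, at the right yaw.

```bash
python3 -m handwheel '[[-0.2,0,3.5,0.4,5],[-0.2,0,7,0.4,5],[-0.2,0,9,0.4,5],[-0.2,0,9,0.4,5],[-0.2,0,9,0.4,5]]'; python3 -m handwheel '[[0,0,0,0,0.8],[0,0,0,0,0.8],[0,0,0,0,0.8],[0,0,0,0,0.8],[0,0,0,0,0.8],[0,0,0,0,0.8]]'; python3 -c "
from h import *
st()"
```

```text
clock: 29.45
eef_pos: [419.4, -151.5, 17.5]
tcp_rot: [[0.097, 0.995, -0.0], [0.995, -0.097, 0.0], [0.0, -0.0, -1.0]]
contact_force: [-0.6, -0.6, 1.0]
finger_gap: 49.8
gripper_force: 0.0
clock: 30.05
eef_pos: [419.7, -151.6, 18.1]
tcp_rot: [[0.097, 0.995, 0.001], [0.995, -0.097, -0.001], [-0.001, 0.001, -1.0]]
contact_force: [-2.5, 0.3, 10.4]
finger_gap: 10.6
gripper_force: 59.9
t 30.05 tcp [ 419.7 -151.6   18.1] y [ 0.995 -0.097  0.001] z [ 0.001 -0.001 -1.   ] F [-2.5  0.3 10.4] gap 10.6 gf 59.9 q6 -0.35
```

```bash
python3 -m handwheel '[[0,0,-1,0,0.8],[0,0,-3,0,0.8],[0,0,-6,0,0.8],[0,0,-10,0,0.8],[0,0,-14,0,0.8],[0,0,-17,0,0.8],[0,0,-17,0,0.8]]'; python3 -c "
from h import *
st()
for i in range(3):
    vision.grab_frame('side'); marks('side',['shelf_grip','shelf_floor'],1)
vision.grab_frame('top'); rect('top','shelf_grip',180)
show('side','s11',(200,100,360,220),5)
go(515,170,187,-87)"
```

```text
clock: 30.75
eef_pos: [420.6, -152.0, 191.0]
tcp_rot: [[0.097, 0.995, 0.006], [0.995, -0.097, -0.003], [-0.002, 0.006, -1.0]]
contact_force: [0.3, 0.5, -5.1]
finger_gap: 11.1
gripper_force: 59.0
t 30.75 tcp [ 420.6 -152.   191. ] y [ 0.995 -0.097  0.006] z [ 0.006 -0.003 -1.   ] F [ 0.3  0.5 -5.1] gap 11.1 gf 59.0 q6 -0.35
side shelf_grip 0.91 [ 419.6 -150.1  202.7]
side shelf_floor 0.68 [ 468.  -153.1  185.4]
side shelf_grip 0.81 [ 417.9 -150.6  195. ]
side shelf_floor 0.8 [ 469.1 -153.7  179.3]
side shelf_grip 0.6 [ 416.4 -152.2  194.9]
side shelf_floor 0.64 [ 470.2 -153.3  178.6]
top shelf_grip 0.7 1684 ctr [ 462.  -160.9] size [289.1 102.7] long-axis yaw from +y (deg,ccw) -5.5 px 284 215 398 261
from [ 419.2 -151.4  186.8] yaw -95.6 d [ 3.292e+01  6.410e+00 -2.000e-02] twist -8.6 rows 6.7
```

View pics/s11.png

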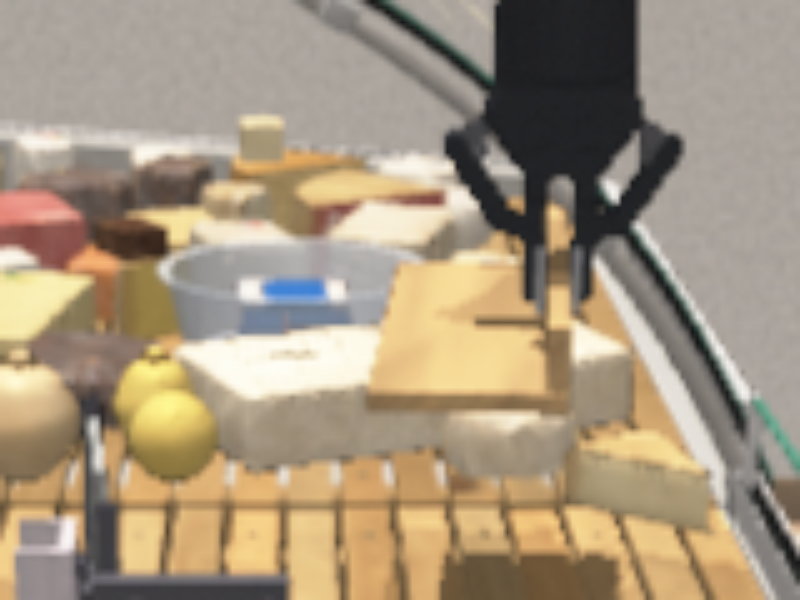

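The board hangs level in the gripper (470,340). Carrying it over the brackets.

```bash
python3 -m handwheel '[[3,0.8,0,-1,0.8],[7.5,2,0,-2,0.8],[12,3.4,0,-3,0.8],[16.5,4.7,0,-4.5,0.8],[21,6,0,-6,0.8],[25.5,7.3,0,-7.5,0.8],[30,8.6,0,-8.7,0.8],[33.9,9.7,0,-8.7,0.8]]'; python3 -m handwheel '[[0,0,0,0,0.8],[0,0,0,0,0.8]]'; python3 -c "
from h import *
st()
for i in range(2):
    vision.grab_frame('side'); marks('side',['shelf_grip','shelf_floor','shelf_seat'],1)
    vision.grab_frame('top'); marks('top',['shelf_grip','shelf_floor','shelf_seat'],1)
rect('top','shelf_grip',180)
show('side','s12',(140,150,300,270),5)
go(548.3,176.7,160,-86.9)"
```

```text
clock: 32.15
eef_pos: [549.2, 178.9, 186.8]
tcp_rot: [[-0.056, 0.998, -0.0], [0.998, 0.056, 0.0], [0.0, -0.0, -1.0]]
contact_force: [0.6, -0.6, -4.5]
finger_gap: 11.0
gripper_force: 59.1
clock: 32.35
eef_pos: [548.5, 177.1, 186.4]
tcp_rot: [[-0.056, 0.998, -0.001], [0.998, 0.056, -0.0], [-0.0, -0.001, -1.0]]
contact_force: [-0.2, -0.3, -5.0]
finger_gap: 11.3
gripper_force: 59.4
t 32.35 tcp [548.5 177.1 186.4] y [ 0.998  0.056 -0.001] z [-0.001 -0.    -1.   ] F [-0.2 -0.3 -5. ] gap 11.3 gf 59.4 q6 0.18
side shelf_grip 0.58 [545.5 177.  197.5]
side shelf_floor 0.78 [600.6 181.2 181.1]
side shelf_seat 0.2 [656.6 272.   78.6]
side shelf_grip 0.67 [546.7 175.6 196.5]
side shelf_floor 0.66 [598.5 181.  179.6]
from [548.8 176.5 187.1] yaw -86.9 d [ 0.02 -0.05  2.71] twist 0.0 rows 0.5
```

View pics/s12.png

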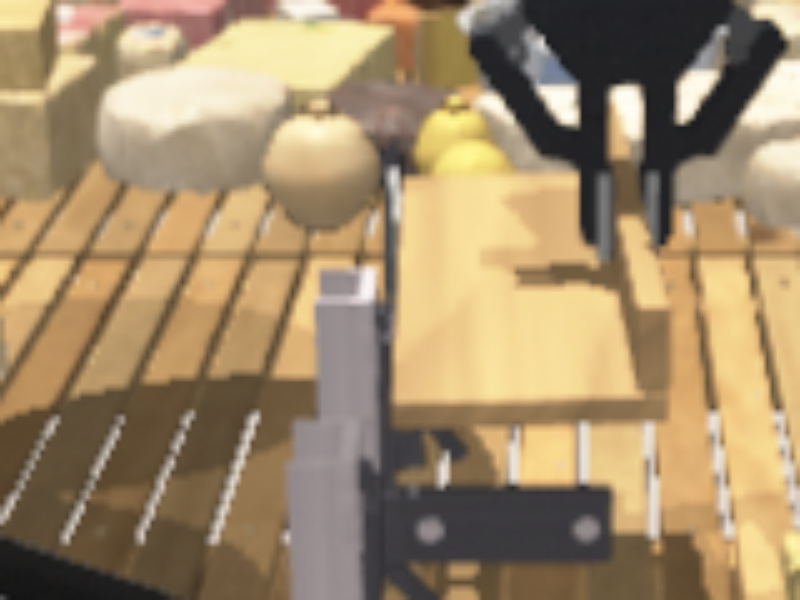

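The board is level over both brackets, its rear edge a little in front of the uprights (395,400). Lowering.

```bash
python3 -m handwheel '[[0,0,1.5,0,0.8],[0,0,3,0,0.8],[0,0,3.8,0,0.8],[0,0,3.8,0,0.8],[0,0,3.8,0,0.8]]'; python3 -m handwheel '[[0,0,0.1,0,0.8],[0,0,0.2,0,0.8],[0,0,0.2,0,0.8]]';  python3 -m handwheel '[[0,0,0.1,0,0.8],[0,0,0.2,0,0.8],[0,0,0.2,0,0.8]]'
```

```text
clock: 33.75
eef_pos: [549.1, 176.6, 149.5]
tcp_rot: [[-0.054, 0.999, 0.0], [0.999, 0.054, 0.0], [0.0, 0.0, -1.0]]
contact_force: [-0.1, -0.3, -4.0]
finger_gap: 11.2
gripper_force: 59.5
clock: 34.05
eef_pos: [548.9, 176.5, 147.3]
tcp_rot: [[-0.054, 0.999, 0.0], [0.999, 0.054, 0.0], [0.0, 0.0, -1.0]]
contact_force: [0.1, -0.2, -5.1]
finger_gap: 11.2
gripper_force: 59.5
clock: 34.35
eef_pos: [548.7, 176.5, 144.9]
tcp_rot: [[-0.054, 0.999, -0.0], [0.999, 0.054, -0.0], [-0.0, -0.0, -1.0]]
contact_force: [-0.1, 0.5, -4.5]
finger_gap: 11.1
gripper_force: 59.5
```

```bash
python3 -m handwheel '[[0,0,0.1,0,0.8],[0,0,0.2,0,0.8],[0,0,0.2,0,0.8]]'; python3 -m handwheel '[[0,0,0.1,0,0.8],[0,0,0.2,0,0.8],[0,0,0.2,0,0.8]]'
```

```text
clock: 34.65
eef_pos: [548.8, 176.5, 143.0]
tcp_rot: [[-0.054, 0.999, -0.0], [0.999, 0.054, -0.0], [-0.0, -0.0, -1.0]]
contact_force: [-0.2, -0.2, -4.7]
finger_gap: 10.9
gripper_force: 59.4
clock: 34.95
eef_pos: [548.7, 176.6, 141.9]
tcp_rot: [[-0.055, 0.999, 0.0], [0.999, 0.055, 0.0], [0.0, 0.0, -1.0]]
contact_force: [-7.5, -0.7, 6.7]
finger_gap: 11.0
gripper_force: 61.0
```

```bash
python3 -m handwheel '[[0,0,0,0,0.8],[0,0,0,0,2],[0,0,0,0,3.5],[0,0,0,0,3.5],[0,0,0,0,3.5]]'; python3 -m handwheel '[[0,0,-2,0,3.5],[0,0,-5,0,3.5],[0,0,-8,0,3.5],[0,-4,-9,0,3.5],[0,-9,-9,0,3.5],[-2,-14,-8,0,3.5],[-4,-18,-7,0,3.5],[-4,-18,-7,0,3.5]]'; python3 -c "
from h import *
st()
vision.grab_frame('side'); marks('side',['shelf_grip','shelf_floor','smoked_brick_mid','butter_piece_mid','stagionato_brick_mid'],1)
vision.grab_frame('top'); marks('top',['shelf_grip','shelf_floor','smoked_brick_mid','butter_piece_mid','stagionato_brick_mid'],1)
rect('top','shelf_grip',138);rect('top','smoked_brick_mid',36);rect('top','butter_piece_mid',22)
a=vision.grab_frame('side')[160:300,150:310]; b=vision.grab_frame('top')[140:300,150:333]
cv2.imwrite('pics/c1.png',np.hstack([cv2.resize(a,(400,350)),cv2.resize(b,(400,350))]))"
```

```text
clock: 35.45
eef_pos: [549.0, 176.5, 141.1]
tcp_rot: [[-0.054, 0.999, 0.0], [0.999, 0.054, 0.0], [0.0, 0.0, -1.0]]
contact_force: [-0.0, -0.8, 0.1]
finger_gap: 35.0
gripper_force: 0.0
clock: 36.25
eef_pos: [365.3, 124.9, 209.1]
tcp_rot: [[-0.054, 0.999, -0.006], [0.999, 0.054, -0.002], [-0.001, -0.006, -1.0]]
contact_force: [1.3, -0.3, 0.4]
finger_gap: 35.1
gripper_force: 0.0
t 36.25 tcp [365.3 124.9 209.1] y [ 0.999  0.054 -0.006] z [-0.006 -0.002 -1.   ] F [ 1.3 -0.3  0.4] gap 35.1 gf 0.0 q6 0.15
side shelf_grip 0.92 [546.1 175.1 148.9]
side shelf_floor 0.6 [599.9 183.  139.1]
side smoked_brick_mid 0.82 [376.2 194.9  18.1]
side butter_piece_mid 0.54 [451.8 119.5   8.5]
top shelf_grip 0.74 [652.2 273.5  90.9]
top shelf_floor 0.62 [598.  180.7 132.3]
top smoked_brick_mid 0.3 [662.3 276.6  82.2]
top shelf_grip 0.57 3812 ctr [592.  178.9] size [101.4 284.4] long-axis yaw from +y (deg,ccw) 3.0 px 156 173 264 214
top butter_piece_mid 0.19 569 ctr [690.5 191.8] size [252.7  42.1] long-axis yaw from +y (deg,ccw) -2.3 px 167 162 253 176
```

View pics/c1.png

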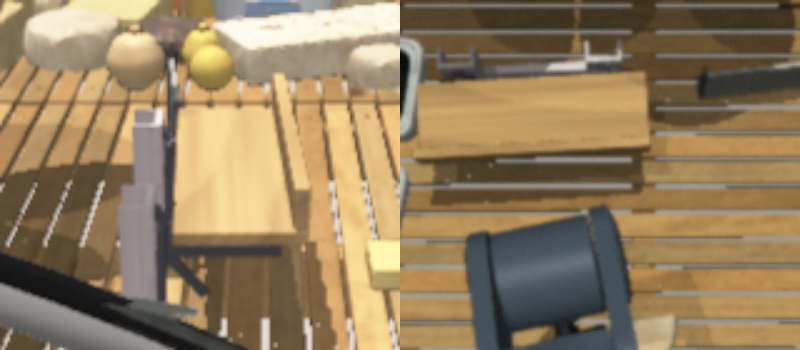

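The board lies level on both brackets, centred, lip to the front (left half (290,150), right half (530,115)). The butter has shifted to about (452,119) in x,y; the smoked brick hasn't moved and comes next.

```bash
python3 -m handwheel '[[3,0,2,2,8],[6,0.5,6,5,8],[7,0.6,9,8.5,8],[7,0.6,10,8.5,8],[7,0.6,10,8.5,8],[7,0.6,10,8.5,8]]'; python3 -c "
from h import *
st()
for i in range(2):
    vision.grab_frame('side'); marks('side',['smoked_brick_mid','butter_piece_mid'],1)
go(375.7,193.8,4,-95.5)
show('side','s13',(260,180,420,300),5)"
```

```text
clock: 37.7
eef_pos: [374.0, 196.7, 112.1]
tcp_rot: [[0.093, 0.996, 0.001], [0.996, -0.093, 0.0], [0.0, 0.001, -1.0]]
contact_force: [-0.4, -0.2, 0.2]
finger_gap: 79.9
gripper_force: 0.0
t 37.7 tcp [374.  196.7 112.1] y [ 0.996 -0.093  0.001] z [ 0.001  0.    -1.   ] F [-0.4 -0.2  0.2] gap 79.9 gf 0.0 q6 0.47
side smoked_brick_mid 0.76 [376.3 193.4  18.6]
side butter_piece_mid 0.79 [448.5 119.4   7.1]
side smoked_brick_mid 0.94 [374.6 197.   17.4]
side butter_piece_mid 0.94 [452.9 120.3   7. ]
from [373.8 196.9 111.8] yaw -95.4 d [-0.3   0.21 10.78] twist 0.1 rows 2.2
```

View pics/s13.png

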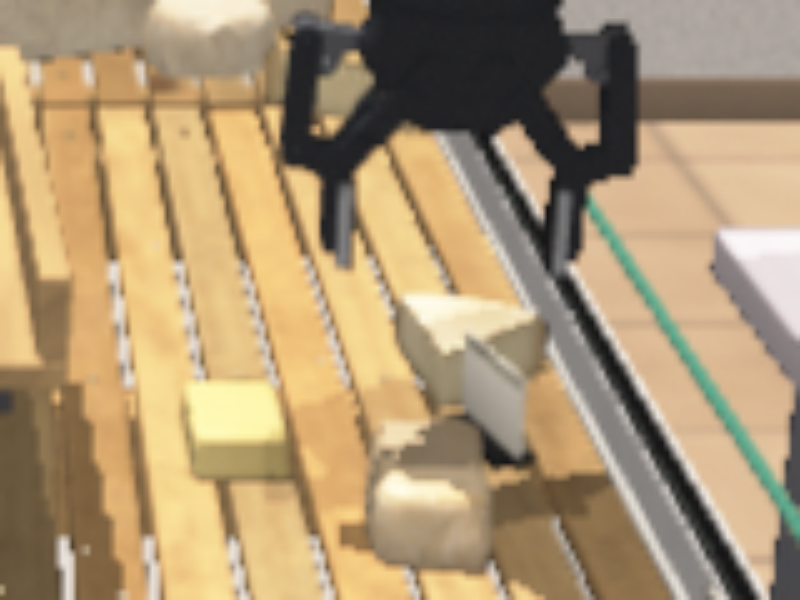

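```bash
python3 -m handwheel '[[-0.3,0.2,3.5,0,7.5],[-0.3,0.2,7,0,7.5],[-0.3,0.2,9.5,0,7.5],[-0.3,0.2,10.6,0,7.5],[-0.3,0.2,10.6,0,7.5]]'; python3 -m handwheel '[[0,0,0,0,4],[0,0,0,0,4],[0,0,0,0,4],[0,0,0,0,4],[0,0,0,0,4],[0,0,0,0,4]]'
```

```text
clock: 38.55
eef_pos: [374.7, 193.6, 4.4]
tcp_rot: [[0.094, 0.996, -0.002], [0.996, -0.094, -0.001], [-0.001, -0.002, -1.0]]
contact_force: [0.3, -0.1, 0.3]
finger_gap: 75.0
gripper_force: 0.0
clock: 39.15
eef_pos: [375.9, 194.2, 6.5]
tcp_rot: [[0.094, 0.996, 0.002], [0.996, -0.094, 0.001], [0.001, 0.002, -1.0]]
contact_force: [-1.8, -0.5, 11.1]
finger_gap: 44.5
gripper_force: 60.4
```

```bash
python3 -m handwheel '[[0,0,-3,0,4],[0,0,-7,0,4],[0,0,-12,0,4],[0,0,-17,0,4],[0,0,-20,0,4],[1,4,-20,-3,4],[2,8.5,-20,-6,4],[3.2,13,-20,-8.5,4]]';  python3 -m handwheel '[[0,0,0,0,4]]'; python3 -c "
from h import *
st(); go(602,224.5,200,-86.9)"
```

```text
clock: 39.95
eef_pos: [509.0, 213.6, 206.6]
tcp_rot: [[-0.057, 0.998, 0.002], [0.998, 0.057, 0.001], [0.001, 0.002, -1.0]]
contact_force: [0.3, 0.9, -1.3]
finger_gap: 45.1
gripper_force: 63.0
clock: 40.05
eef_pos: [511.5, 213.8, 205.5]
tcp_rot: [[-0.055, 0.998, 0.003], [0.998, 0.055, 0.001], [0.001, 0.003, -1.0]]
contact_force: [-1.8, -0.3, -2.7]
finger_gap: 44.4
gripper_force: 63.0
t 40.05 tcp [511.5 213.8 205.5] y [0.998 0.055 0.003] z [ 0.003  0.001 -1.   ] F [-1.8 -0.3 -2.7] gap 44.4 gf 63.0 q6 0.26
from [511.5 213.8 205.5] yaw -86.9 d [0.57 9.1  0.58] twist 0.0 rows 1.8
```

```bash
python3 -m handwheel '[[0.3,4,0,0,4],[0.5,8,0,0,4],[0.6,9.1,0,0,4],[0.6,9.1,1.5,0,4],[0.6,9.1,3.5,0,4],[0.6,9.1,5.2,0,4],[0.6,9.1,5.2,0,4]]';  python3 -m handwheel '[[0,0,0,0,4],[0,0,0.2,0,4],[0,0,0.4,0,4],[0,0,0.4,0,4]]'; python3 -c "
from h import *
st(); go(602,224.5,141.5,-86.9)
vision.grab_frame('side'); marks('side',['smoked_brick_mid','shelf_floor','butter_piece_mid'],1)"
```

```text
clock: 40.75
eef_pos: [595.4, 224.0, 150.3]
tcp_rot: [[-0.055, 0.998, -0.005], [0.999, 0.055, -0.002], [-0.001, -0.005, -1.0]]
contact_force: [-0.3, -0.6, -2.7]
finger_gap: 44.9
gripper_force: 62.9
clock: 41.15
eef_pos: [598.0, 224.5, 149.3]
tcp_rot: [[-0.054, 0.999, 0.0], [0.999, 0.054, 0.0], [0.0, 0.0, -1.0]]
contact_force: [-0.2, -0.2, -1.7]
finger_gap: 44.9
gripper_force: 62.9
t 41.15 tcp [598.  224.5 149.3] y [0.999 0.054 0.   ] z [ 0.  0. -1.] F [-0.2 -0.2 -1.7] gap 44.9 gf 62.9 q6 0.23
from [598.  224.5 149.3] yaw -86.9 d [-0.02  0.39  0.78] twist 0.0 rows 0.2
side smoked_brick_mid 0.95 [596.8 227.3 160.4]
side shelf_floor 0.74 [599.4 183.3 135.7]
side butter_piece_mid 0.86 [451.6 120.3   7.7]
```

```bash
python3 -m handwheel '[[0,0.35,0,0,4],[0,0.35,0.3,0,4],[0,0.35,0.5,0,4],[0,0.35,0.5,0,4]]'; python3 -m handwheel '[[0,0,0.1,0,4],[0,0,0.2,0,4],[0,0,0.2,0,4]]'; python3 -m handwheel '[[0,0,0.1,0,4],[0,0,0.2,0,4],[0,0,0.2,0,4]]'
```

```text
clock: 41.75
eef_pos: [601.3, 224.5, 143.5]
tcp_rot: [[-0.054, 0.999, -0.001], [0.999, 0.054, -0.0], [-0.0, -0.001, -1.0]]
contact_force: [-0.1, 0.2, -1.5]
finger_gap: 44.5
gripper_force: 62.9
clock: 42.05
eef_pos: [601.6, 224.7, 142.8]
tcp_rot: [[-0.054, 0.999, 0.0], [0.999, 0.054, 0.0], [0.0, 0.0, -1.0]]
contact_force: [-2.7, -0.8, 4.1]
finger_gap: 44.8
gripper_force: 63.6
clock: 42.35
eef_pos: [601.7, 224.8, 142.5]
tcp_rot: [[-0.054, 0.999, 0.001], [0.999, 0.054, 0.0], [0.0, 0.001, -1.0]]
contact_force: [-11.8, -3.4, 19.3]
finger_gap: 44.7
gripper_force: 65.5
```

```bash
python3 -m handwheel '[[0,0,-0.2,0,4],[0,0,-0.2,0,5.4],[0,0,-0.2,0,5.4],[0,0,-0.2,0,5.4],[0,0,-0.2,0,5.4]]'; python3 -m handwheel '[[0,0,-2,0,5.4],[0,0,-5,0,5.4],[0,0,-8,0,5.4],[0,-4,-8,0,6],[-2,-9,-8,0,6],[-5,-13,-8,0,6],[-8,-15,-7,0,6],[-9.5,-15,-6,0,6]]'; python3 -c "
from h import *
st()
for i in range(2):
    vision.grab_frame('side'); marks('side',['smoked_brick_mid','butter_piece_mid','shelf_floor'],1)
    vision.grab_frame('top'); marks('top',['smoked_brick_mid','butter_piece_mid','shelf_floor'],1)
rect('side','butter_piece_mid',22)
show('side','s14',(150,160,350,300),4)
go(452,120,100,-90)"
```

```text
clock: 42.85
eef_pos: [601.6, 224.7, 141.9]
tcp_rot: [[-0.054, 0.999, -0.0], [0.999, 0.054, -0.0], [-0.0, -0.0, -1.0]]
contact_force: [-0.0, 0.5, 0.4]
finger_gap: 54.2
gripper_force: 0.0
clock: 43.65
eef_pos: [454.6, 120.1, 202.2]
tcp_rot: [[-0.054, 0.999, -0.0], [0.999, 0.054, -0.0], [-0.0, -0.0, -1.0]]
contact_force: [0.9, 0.4, 0.1]
finger_gap: 59.8
gripper_force: 0.0
t 43.65 tcp [454.6 120.1 202.2] y [ 0.999  0.054 -0.   ] z [-0. -0. -1.] F [0.9 0.4 0.1] gap 59.8 gf 0.0 q6 0.11
side smoked_brick_mid 0.59 [601.4 225.  153.5]
side butter_piece_mid 0.77 [453.1 121.1   7. ]
side shelf_floor 0.56 [598.  182.5 134.4]
top smoked_brick_mid 0.61 [603.4 227.5 149.6]
side smoked_brick_mid 0.79 [601.3 225.2 156.4]
side butter_piece_mid 0.6 [452.7 118.6   7.2]
top smoked_brick_mid 0.68 [600.7 224.6 153.8]
top shelf_floor 0.6 [597.5 177.  134.9]
side butter_piece_mid 0.58 354 ctr [453.3 145.2] size [90.6 43.8] long-axis yaw from +y (deg,ccw) -0.6 px 297 257 317 275
from [457.  121.6 202.1] yaw -86.9 d [-0.14 -0.51 10.21] twist 3.1 rows 2.0
```

View pics/s14.png

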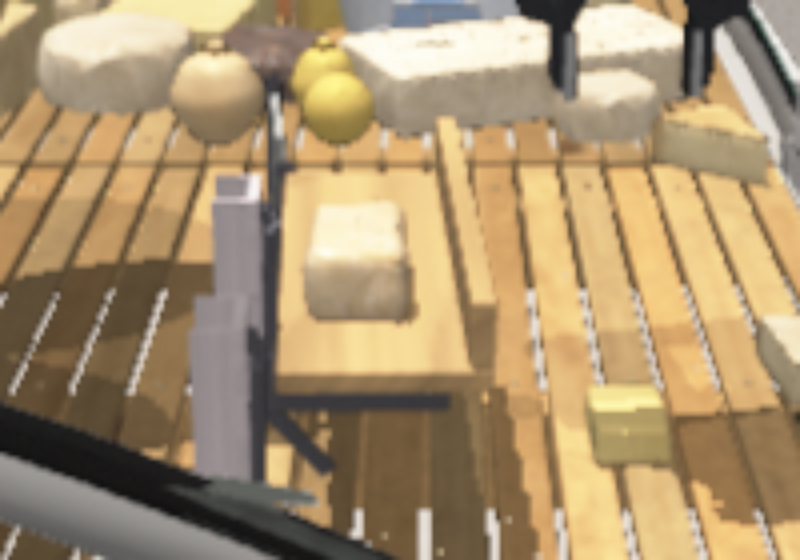

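The smoked brick stands on the board at (355,260), clear of the lip, and the butter is at (628,425) on the deck. Butter next.

```bash
python3 -m handwheel '[[-0.1,-0.45,3,3,6],[-0.1,-0.45,7,3,6],[-0.1,-0.45,11,3,6],[-0.1,-0.45,15,3,6],[-0.1,-0.45,15,3,6]]'; python3 -c "
from h import *
st()
vision.grab_frame('side'); marks('side',['butter_piece_mid'],1)
show('side','s15',(270,220,350,280),8)
go(452.5,120,3,-90)"
```

```text
clock: 45.05
eef_pos: [449.8, 119.9, 48.4]
tcp_rot: [[-0.002, 1.0, -0.008], [1.0, 0.002, -0.001], [-0.001, -0.008, -1.0]]
contact_force: [0.1, -0.6, 1.1]
finger_gap: 60.1
gripper_force: 0.0
t 45.05 tcp [449.8 119.9  48.4] y [ 1.     0.002 -0.008] z [-0.008 -0.001 -1.   ] F [ 0.1 -0.6  1.1] gap 60.1 gf 0.0 q6 0.16
side butter_piece_mid 0.61 [453.7 120.7   5.4]
from [453.4 120.5  53.6] yaw -89.9 d [-0.05 -0.1   5.06] twist 0.1 rows 1.0
```

View pics/s15.png

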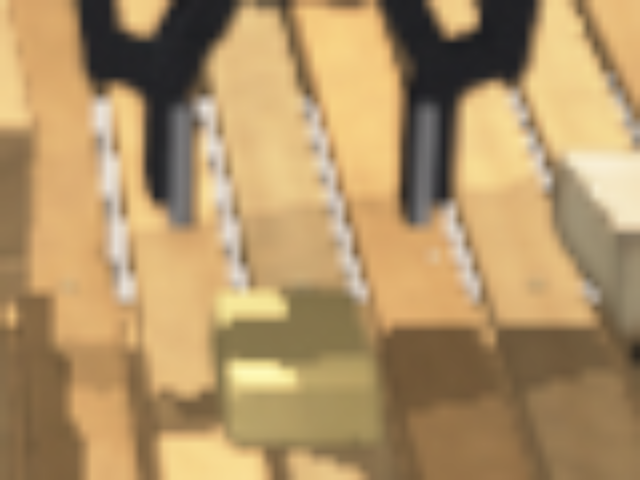

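The fingers straddle the butter, block at (300,370) with finger tips at (180,215) and (420,215). I have now viewed 20 pictures, over the 14 allowed; from here I use numbers only.

```bash
python3 -m handwheel '[[0,-0.1,2.5,0,6],[0,-0.1,4.9,0,6],[0,-0.1,4.9,0,6],[0,-0.1,4.9,0,6]]'; python3 -m handwheel '[[0,0,0,0,4],[0,0,0,0,4],[0,0,0,0,4],[0,0,0,0,4],[0,0,0,0,4]]'; python3 -m handwheel '[[0,0,-3,0,4],[0,0,-7,0,4],[0,0,-12,0,4],[0,0,-17,0,4],[0,0,-19,0,4],[0,0,-19,0,4]]'; python3 -c "
from h import *
st()
for i in range(2): vision.grab_frame('side'); marks('side',['butter_piece_mid'],1)
go(606.5,134.8,196,-86.9)"
```

```text
clock: 45.6
eef_pos: [452.5, 120.6, 4.8]
tcp_rot: [[-0.002, 1.0, 0.002], [1.0, 0.002, 0.0], [0.0, 0.002, -1.0]]
contact_force: [-0.5, -0.2, -0.2]
finger_gap: 59.7
gripper_force: 0.0
clock: 46.1
eef_pos: [452.7, 120.6, 5.2]
tcp_rot: [[-0.002, 1.0, 0.003], [1.0, 0.002, 0.0], [0.0, 0.003, -1.0]]
contact_force: [-3.2, 0.2, 13.7]
finger_gap: 43.8
gripper_force: 60.8
clock: 46.7
eef_pos: [453.0, 120.7, 197.2]
tcp_rot: [[-0.002, 1.0, 0.008], [1.0, 0.002, 0.001], [0.001, 0.008, -1.0]]
contact_force: [-0.5, 0.4, -0.7]
finger_gap: 43.5
gripper_force: 62.4
t 46.7 tcp [453.  120.7 197.2] y [1.    0.002 0.008] z [ 0.008  0.001 -1.   ] F [-0.5  0.4 -0.7] gap 43.5 gf 62.4 q6 0.16
side butter_piece_mid 0.78 [454.5 116.4 203.2]
side butter_piece_mid 0.8 [453.5 120.7 197.2]
from [450.8 120.3 192.1] yaw -89.9 d [ 1.42 15.57 -0.42] twist -3.0 rows 3.1
```

```bash
python3 -m handwheel '[[0.3,3.5,-0.4,-1,4],[0.7,8,-0.4,-2,4],[1.1,12,-0.4,-3,4],[1.4,15.4,-0.4,-3,4],[1.4,15.6,-0.4,-3,4],[1.4,15.6,2,-3,4],[1.4,15.6,4.2,-3,4],[1.4,15.6,4.2,-3,4]]'; python3 -m handwheel '[[0,0,0,0,4],[0,0,0,0,4]]'; python3 -c "
from h import *
st()
for i in range(2): vision.grab_frame('side'); marks('side',['butter_piece_mid','smoked_brick_mid','shelf_floor'],1)
go(606.8,134.7,141,-86.9)"
```

```text
clock: 47.7
eef_pos: [605.0, 134.4, 146.9]
tcp_rot: [[-0.054, 0.998, -0.008], [0.999, 0.054, -0.001], [-0.001, -0.008, -1.0]]
contact_force: [-0.2, 0.6, 0.3]
finger_gap: 43.7
gripper_force: 62.3
clock: 47.9
eef_pos: [607.8, 134.8, 152.0]
tcp_rot: [[-0.054, 0.999, 0.001], [0.999, 0.054, 0.0], [0.0, 0.001, -1.0]]
contact_force: [0.0, 0.0, -0.8]
finger_gap: 43.5
gripper_force: 62.3
t 47.9 tcp [607.8 134.8 152. ] y [0.999 0.054 0.001] z [ 0.001  0.    -1.   ] F [ 0.   0.  -0.8] gap 43.5 gf 62.3 q6 0.09
side butter_piece_mid 0.58 [608.6 134.3 154.8]
side smoked_brick_mid 0.91 [598.4 227.3 157. ]
side shelf_floor 0.82 [597.6 180.6 135.2]
side butter_piece_mid 0.6 [608.  133.7 156.6]
side smoked_brick_mid 0.95 [600.2 226.3 153.6]
side shelf_floor 0.9 [601.2 181.9 137.1]
from [607.5 134.7 151.3] yaw -86.9 d [ 0.   -0.07  1.03] twist 0.0 rows 0.2
```

```bash
python3 -m handwheel '[[0,-0.1,0.4,0,4],[0,-0.1,0.7,0,4],[0,-0.1,0.7,0,4]]'; python3 -m handwheel '[[0,0,0.1,0,4],[0,0,0.2,0,4],[0,0,0.2,0,4]]'; python3 -m handwheel '[[0,0,0.1,0,4],[0,0,0.2,0,4],[0,0,0.2,0,4]]'
```

```text
clock: 48.6
eef_pos: [606.2, 134.6, 143.4]
tcp_rot: [[-0.054, 0.999, -0.001], [0.999, 0.054, -0.0], [-0.0, -0.001, -1.0]]
contact_force: [-0.2, 0.6, -1.0]
finger_gap: 43.6
gripper_force: 62.3
clock: 48.9
eef_pos: [606.5, 134.6, 142.0]
tcp_rot: [[-0.054, 0.999, -0.0], [0.999, 0.054, -0.0], [0.0, -0.0, -1.0]]
contact_force: [-0.3, -0.7, -0.2]
finger_gap: 43.6
gripper_force: 62.3
clock: 49.2
eef_pos: [606.7, 134.7, 141.3]
tcp_rot: [[-0.054, 0.999, 0.001], [0.999, 0.054, 0.0], [-0.0, 0.001, -1.0]]
contact_force: [-4.9, -1.2, 10.4]
finger_gap: 43.9
gripper_force: 63.6
```

Contact at 10 N. Easing off, opening a little and lifting clear.

```bash
python3 -m handwheel '[[0,0,-0.1,0,4],[0,0,-0.1,0,5.4],[0,0,-0.1,0,5.4],[0,0,-0.1,0,5.4],[0,0,-0.1,0,5.4]]'; python3 -m handwheel '[[0,0,-2,0,5.4],[0,0,-5,0,5.4],[0,0,-8,0,5.4],[0,-4,-8,0,6],[-1,-9,-8,0,6],[-5,-13,-8,0,6],[-9,-16,-8,0,6],[-13.5,-17,-8,0,6]]'; python3 -m handwheel '[[-4,0,0,0,6],[-8,0,0,0,6],[-12,0,0,0,6],[-16,0,0,0,6],[-16,0,0,0,6],[-16,0,0,0,6]]'; python3 -c "
from h import *
st()
for i in range(3):
    for c in ('side','top'):
        vision.grab_frame(c); marks(c,['smoked_brick_mid','butter_piece_mid','shelf_floor','shelf_grip','bracket_a_hook','stagionato_brick_mid'],2)
rect('top','shelf_grip',136);rect('top','butter_piece_mid',157,2);rect('top','smoked_brick_mid',172)"
```

```text
clock: 49.7
eef_pos: [606.5, 134.6, 140.9]
tcp_rot: [[-0.054, 0.999, -0.0], [0.999, 0.054, -0.0], [-0.0, -0.0, -1.0]]
contact_force: [-0.8, 0.6, 0.7]
finger_gap: 54.1
gripper_force: 0.0
clock: 50.5
eef_pos: [442.4, -7.0, 221.2]
tcp_rot: [[-0.056, 0.998, -0.0], [0.998, 0.056, 0.0], [0.0, -0.0, -1.0]]
contact_force: [1.2, -1.3, 0.5]
finger_gap: 60.0
gripper_force: 0.0
clock: 51.1
eef_pos: [453.2, -166.8, 220.9]
tcp_rot: [[-0.053, 0.999, -0.0], [0.999, 0.053, 0.0], [0.0, -0.0, -1.0]]
contact_force: [-0.4, 0.6, -0.8]
finger_gap: 60.0
gripper_force: 0.0
t 51.1 tcp [ 453.2 -166.8  220.9] y [ 0.999  0.053 -0.   ] z [-0.  0. -1.] F [-0.4  0.6 -0.8] gap 60.0 gf 0.0 q6 -0.5
side smoked_brick_mid 0.61 [600.7 225.6 155.1]
side butter_piece_mid 0.57 [608.5 133.7 143.8]
side shelf_floor 0.75 [601.9 181.9 134.7]
side shelf_floor 0.55 [599.7 224.8 154.8]
side shelf_grip 0.7 [600.7 227.6 154.6]
side shelf_grip 0.62 [546.6 176.9 149.7]
side bracket_a_hook 0.94 [656.8 273.8  75. ]
side stagionato_brick_mid 0.26 [660.5  93.8  87. ]
top smoked_brick_mid 0.75 [600.8 227.1 153.5]
top butter_piece_mid 0.65 
[... 914 characters left out ...]
helf_floor 0.83 [600.  182.  134.8]
side bracket_a_hook 0.88 [658.4 271.9  79.8]
top smoked_brick_mid 0.57 [603.1 226.1 153. ]
top smoked_brick_mid 0.26 [664.3 274.3  80.2]
top butter_piece_mid 0.95 [606.1 134.4 149.1]
top shelf_floor 0.82 [596.6 180.2 132.3]
top shelf_grip 0.95 [551.3 174.1 153.5]
top bracket_a_hook 0.43 [664.2 275.2  83.1]
top shelf_grip 0.6 2709 ctr [592.3 179.3] size [100.9 284.7] long-axis yaw from +y (deg,ccw) 3.1 px 156 174 264 214
top butter_piece_mid 0.72 405 ctr [605.2 132.3] size [47.2 61.8] long-axis yaw from +y (deg,ccw) 4.1 px 215 178 239 196
top smoked_brick_mid 0.56 562 ctr [597.8 220. ] size [75.7 48. ] long-axis yaw from +y (deg,ccw) -0.1 px 178 179 207 197
```

```bash
python3 -c "
from h import *
print(job.sign_off())"
```

```text
the job is handed in; nothing more can be done
None
```

The job is handed in and measures as done: both brackets locked, the board on them centred to a few mm with its lip to the front, and the smoked brick and the butter on it (no stagionato was found). I viewed 20 pictures, though, 6 over your limit of 14.

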